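# Lay a manifold down on its assembly rest

## Task

Tip the upright manifold over onto its back on the sloped black bed, ports up, guiding it all the way down (say, with one fingertip ahead of it and one behind) so that it never falls freely but lands gently. Then push it, as it lies, home into the corner: foot against the blue foot stop and side flat against the blue side stop. Do not pinch or lift it, and leave the things round about where they are.

Things in the scene. Friction and masses are not known exactly. Their poses are not given: they have to be found in the camera images.
- manifold: Upright aluminium valve manifold, a plain block 60 mm wide (its x), 28 mm thick (its y) and 160 mm tall (its z), 0.25 to 0.5 kg, evenly filled. Origin: centre of its underside. Its +y face carries a column of five brass-rimmed ports; its -y face is the bare back. It starts upright on the rest's base plate, back towards the sloped bed.
- manifold_toe (a point): Middle of the manifold's bottom back edge (underside meets -y face), the edge it tips over.
- manifold_top (a point): Centre of the manifold's top face, 160 mm above its origin along its z.
- rest: Fixed assembly rest, about 150 x 150 mm. Origin: on the worktop, under the manifold's starting place; z up. Dark base plate, top at z = 6 mm. At the start the manifold's origin is at x = -45 to -20, y = +8 to +14 mm here. It tips towards -y, through 68 degrees; its foot slides up to 35 mm towards +y, to the foot stop. Lying home, its toe edge is at y = +30 mm, its origin at x = 0.
- rest_bed (a point): Centre of the black bed's surface, at x = -20, y = -55, z = 40 mm of the rest. The bed spans x = -85 to +45, y = -25 to -85 mm of the rest and rises towards -y at 22 degrees; its plane meets the plate's top at y = +30 mm. The lying manifold's top end overhangs the bed by about 35 mm.
- rest_foot_stop (a point): Foot of the blue foot stop's face, on the plate, at x = 0, y = +30, z = 6 mm of the rest. The stop is 25 mm high, stands square to the bed (leans back 22 degrees towards +y) and spans x = -85 to +45 mm.
- rest_side_stop (a point): Middle of the blue side stop's face, where it meets the bed, at x = +30, y = -55, z = 40 mm of the rest. The stop runs up the bed along its +x edge and stands 15 mm above it.
- punch_block: Bystander: beech block with six press punches, 42 x 124 x 44 mm, origin at the centre of its underside.
- oil_cups: Bystander: black block with four coloured oil cups, 26 x 88 x 16 mm, origin at the centre of its underside.
- pot_white: Bystander: round white parts pot, 42 mm across, 20 mm high, origin at the centre of its underside.
- pot_brass: Bystander: round brass-coloured parts pot with a black top, 42 mm across, 20 mm high, origin at the centre of its underside.
- eye_loupe: Bystander: black eye loupe, 36 mm across, 30 mm high, origin at the centre of its underside.
There are look-alikes about, which are no part of the job. Of the things that look like the manifold, the middle-sized one is meant.

How it is judged:
By the outcome, as a careful person would: the job done as asked, in the order asked, and still so for the second after the job is handed in, with the robot touching nothing.
It also fails if it takes over 61 s, if anything falls off the work surface, if the arm or the gripper's body presses on something with over 40 N, if the wrist force passes 120 N, or if a joint passes its speed limit or range.

## Robot

A 6-joint arm with a two-finger parallel gripper is mounted at the origin on a cart in front of the work surface, level with it; the furniture and walls round the work are solid. World frame = base frame: x ahead of the robot, y to its left, z up, the work surface at z = 0. Lengths are in m, angles in rad, forces in N, time in s.
With the tool pointing down it reaches from about 0.225 to 0.725 m from the base axis. Payload 3.1 kg.
Tool frame: the origin (TCP) lies at the very end of the fingers, on their centre line; the grasp point (between the pads) lies 19 mm behind it; x points along the fingers, z is the direction in which the jaws open and shut, and the axes are right-handed (so a half turn about x gives the same grasp; the last joint's range is limited). The gripper opens to 85 mm and grips with 20 to 120 N. Pads are 22 mm wide; open, the fingers measure 114 mm over their backs; the gripper's body (76 mm by 85 mm) begins 54 mm behind the grasp point. The pads swing forward as they close: fully open they stand 13 mm farther back than shut.
Start: joints at [1.063, 0.048, 0.099, 1.622, 0, 1.443], TCP at [0.195, 0.488, 0.231] pointing down, gripper open.
Joint ranges: [-2.91, 2.91], [-0.99, 1.94], [-1.21, 1.42], [-2.12, 2.29], [-1.49, 1.47], [-3.14, 3.14]. Speed limits (rad/s): [2.79, 2.79, 3.14, 3.14, 3.14, 3.14].

## Interface

Orientations are given as a 3x3 rotation matrix whose columns are the frame's x, y, z axes.
In Python, from station import arm gives the robot as it stands. The module is installed in compiled form; this text tells all that it offers.
- The arm moves only by the tool arm_command, never from a script. Its argument "targets" is a list of rows, each an object of numbers: "tx", "ty", "tz": the shift along the tool's x, y, z in mm; "wx", "wy", "wz": the turn, a rotation vector about the tool's x, y, z in rad. In form: [{"tx": .., "ty": .., "tz": .., "wx": .., "wy": .., "wz": ..}, ...]. A call has 1 to 20 rows; each row shifts and turns the pose as measured when the row begins, along the tool's axes as they then stand; what a row does not reach is not made up. A row lasts 1/12 s, in which the tool goes at most 41.7 mm and 7.16 degrees, less where a joint would pass 70% of its speed; a pose out of reach is approached as far as the arm can. A call is refused whole if a number of a shift passes 41.7 or a number of a turn 0.125, either way. A call with a gripper value outside its range is refused whole. "fingers" is the opening, from 0 (shut) to 1 (fully open), set as the call begins (left out, the last holds). The fingers move at their own pace and stop on an object; "newtons" is the grip in N (left out, the last holds). Time passes only in rows, so rows that do not move let the fingers close. It gives the time, the measured TCP pose, the force and the opening at its end, in the units of the state.
- arm.read_state(): the state, without advancing time (a new reading comes with each control period).
- arm.capture(name): name is "scene" or "top" or "wrist"; returns a dict with "pixels" (384x512x3 uint8, blue, green, red), "fov_y" (degrees; the focal length in pixels is half the picture's height over the tangent of half this angle, whatever the lens; pixels are square), "cx", "cy" (the principal point, pixels), "R" (3x3) and "t" (3): a world point X has camera coordinates R X + t. Camera axes: x right, y down, z forward; pixel columns grow to the right and rows downward; lengths in m; the calibration is good to about 2 mm. The wrist camera is an equidistant fisheye: a pixel r from the principal point sees the ray r / f radians off the axis. A picture is of the moment at which its call begins. There is no depth.
- arm.finish_job(): hands the job in, once; it reports no verdict.
Trained networks look in a picture, given as the dict that the camera call returned (one of the last four; its "shot" number tells which), for a name from the list of things; names that differ only in an ending like _2 or _b are one class to them, and where a whole thing is asked for, a point or a joint stands for the part that bears it (a point fixed in the world has none). Each returns a list of dicts, best first, with "confidence" (0 to 1); they miss things now and then, are a little off and sometimes report something else, mostly with a low value. They report only what shows in the picture. A call takes as long as a camera call. They do not tell look-alikes from the thing itself.
- arm.boxes_of(picture, name): "xy" ([column, row] as shares, 0 to 1, of the picture: columns of its width, rows of its height, amid what is visible of it).
- arm.cut_out(picture, name): "pixels" (384x512 bool, what is visible of it) and "xy" ([column, row] as shares, 0 to 1, of the picture: columns of its width, rows of its height, amid what is visible of it).
- arm.mark_of(picture, name): "xy" ([column, row] as shares, 0 to 1, of the picture: columns of its width, rows of its height: a listed point, or the origin of a listed thing).
The state is a dict: "time": time; "joint_pos": joint angles; "qvel": joint speeds; "tau": joint torques, N m; "eef_pos": TCP position; "tcp_rot": TCP orientation; "wrist_force": force on the tool from outside, world axes, zero at the start; "torque": the same for the moment, N m; "opening": finger opening in m.
Only numpy, scipy, OpenCV 4.12 (cv2) and the standard library are available. Lean on these libraries where they do the work, as an engineer would, in place of code of your own. Each camera call takes 0.05 s, during which the arm holds its last target.

## Working session

There is one attempt and no reset: what is moved stays moved. The work goes in short steps, Python scripts to look and compute and a tool call to move; the robot and the scene stay as the last step left them, time stands still between calls to the robot, and variables do not carry over. Pictures are saved under pics/ and viewed, and the job is handed in when it is done.

Besides the shell and the picture viewer there is one more tool, called after "Request:" in YAML: its name, and indented under it one key for each argument. arm_command: Moves the arm, as the interface text tells. Its arguments: {"type":"object","properties":{"targets":{"type":"array"},"fingers":{"type":"number"},"newtons":{"type":"number"}},"required":["targets"]}

```bash
mkdir -p pics
cat > h.py <<'E'
import numpy as np, cv2
from station import arm
def cap(n,f=None):
    p=arm.capture(n)
    if f: cv2.imwrite('pics/'+f,p['pixels'])
    return p
def foc(p): return p['pixels'].shape[0]/2/np.tan(np.radians(p['fov_y'])/2)
def ray(p,uv,wrist=False):
    f=foc(p); d=np.array([(uv[0]-p['cx'])/f,(uv[1]-p['cy'])/f])
    if wrist:
        r=np.linalg.norm(d); v=np.array([*(d/r*np.sin(r)),np.cos(r)]) if r>1e-9 else np.array([0,0,1.])
    else: v=np.array([*d,1]); v/=np.linalg.norm(v)
    R=np.array(p['R']);t=np.array(p['t'])
    return -R.T@t, R.T@v
def atz(p,uv,z,wrist=False):
    o,d=ray(p,uv,wrist); return o+d*(z-o[2])/d[2]
def proj(p,X,wrist=False):
    c=np.array(p['R'])@np.array(X)+np.array(p['t']); f=foc(p)
    if wrist:
        n=np.hypot(c[0],c[1]); a=np.arctan2(n,c[2]); return np.array([p['cx']+f*a*c[0]/n,p['cy']+f*a*c[1]/n])
    return np.array([p['cx']+f*c[0]/c[2],p['cy']+f*c[1]/c[2]])
def tri(rs):
    A=np.zeros((3,3));b=np.zeros(3)
    for o,d in rs:
        P=np.eye(3)-np.outer(d,d);A+=P;b+=P@o
    x=np.linalg.solve(A,b); return x,[np.linalg.norm((np.eye(3)-np.outer(d,d))@(x-o)) for o,d in rs]
E
python3 - <<'E'
from h import *
s=arm.read_state(); print({k:np.round(v,3).tolist() for k,v in s.items()})
W=np.array([512,384])
for n in ['scene','top','wrist']:
    p=cap(n,n+'0.png')
    print(n,p['fov_y'],p['cx'],p['cy'],np.round(-np.array(p['R']).T@p['t'],3), np.round(np.array(p['R'])[2],2))
    for k in ['manifold','manifold_toe','manifold_top','rest','rest_bed','rest_foot_stop','rest_side_stop']:
        print(k,[(np.round(np.array(m['xy'])*W,1).tolist(),round(m['confidence'],2)) for m in arm.mark_of(p,k)][:5])
E
```

```text
{'time': 0.0, 'joint_pos': [1.063, 0.049, 0.098, 1.622, 0.0, 1.443], 'qvel': [-0.0, 0.001, -0.001, -0.002, 0.001, 0.0], 'tau': [0.0, -33.878, 32.001, 0.02, 0.0, -0.0], 'eef_pos': [0.194, 0.487, 0.23], 'tcp_rot': [[-0.001, -0.929, 0.371], [-0.002, 0.371, 0.929], [-1.0, 0.0, -0.002]], 'wrist_force': [-0.16, 0.432, -0.186], 'torque': [-0.026, -0.038, 0.048], 'opening': 0.085}
scene 49.777948274753555 252.36600629132454 191.38058243862503 [-0.208 -0.86   1.267] [ 0.45  0.49 -0.74]
manifold [([246.1, 201.5], 0.95), ([270.5, 221.5], 0.85), ([294.7, 266.1], 0.82)]
manifold_toe [([250.5, 198.2], 0.78), ([293.3, 270.2], 0.73), ([270.2, 224.6], 0.67)]
manifold_top [([268.9, 195.7], 0.82), ([296.5, 246.6], 0.69), ([249.1, 160.3], 0.66)]
rest [([280.2, 219.6], 0.71)]
rest_bed []
rest_foot_stop [([273.7, 214.8], 0.87)]
rest_side_stop [([296.8, 214.8], 0.86)]
top 46.04876285373376 264.8629097058746 190.96955075841012 [ 0.194 -0.08   1.491] [ 0.2   0.   -0.98]
manifold [([260.3, 179.8], 0.9), ([298.7, 194.9], 0.79), ([203.7, 152.3], 0.72), ([354.9, 214.0], 0.63), ([294.0, 179.5], 0.56)]
manifold_toe [([303.9, 190.6], 0.82), ([253.1, 181.9], 0.57), ([359.6, 216.1], 0.48)]
manifold_top [([257.7, 169.5], 0.82), ([301.8, 182.6], 0.81), ([366.5, 208.5], 0.54), ([295.3, 180.4], 0.39)]
rest [([301.4, 179.6], 0.82)]
rest_bed [([317.6, 182.3], 0.96), ([320.0, 168.9], 0.66)]
rest_foot_stop []
rest_side_stop [([320.1, 168.4], 0.67)]
wrist 65.70646984690485 258.0245517286441 190.9118295769087 [0.129 0.515 0.374] [ 0.26 -0.1  -0.96]
manifold [([96.5, 381.7], 0.56), ([1.4, 358.2], 0.41)]
manifold_toe []
manifold_top []
rest []
rest_bed []
rest_foot_stop []
rest_side_stop []
```

Run:
```python
import cv2
a=cv2.imread('pics/scene0.png')[130:310,170:370]; b=cv2.imread('pics/top0.png')[110:260,190:400]
cv2.imwrite('pics/scene0c.png',cv2.resize(a,None,fx=3.3,fy=3.3,interpolation=2)[:600]);cv2.imwrite('pics/top0c.png',cv2.resize(b,None,fx=3.8,fy=3.8,interpolation=2))
```

```text
(no output)
```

View pics/scene0.png

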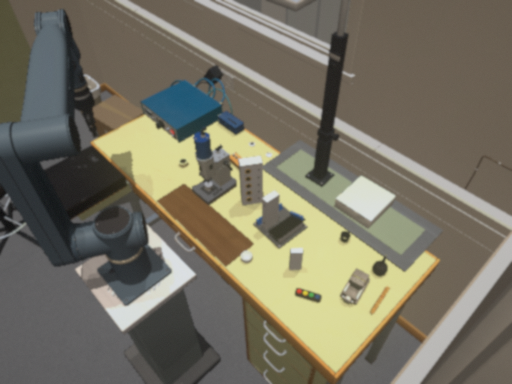

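View pics/scene0c.png

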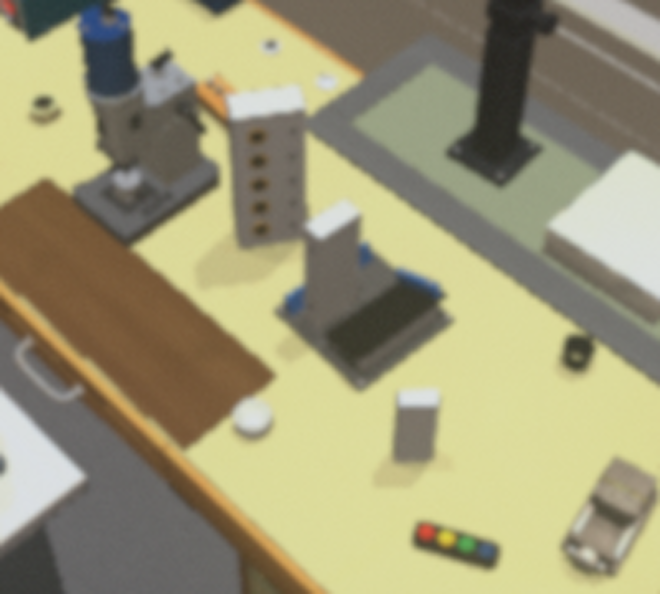

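View pics/top0c.png

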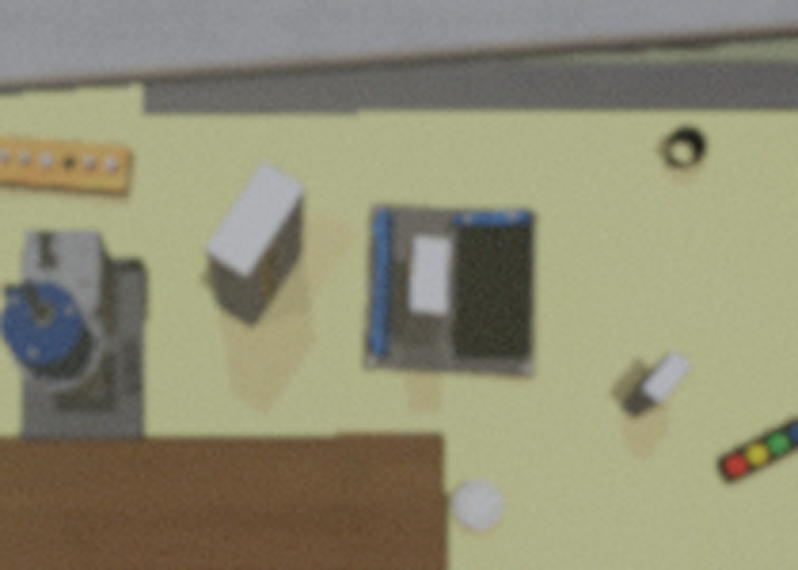

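View pics/wrist0.png

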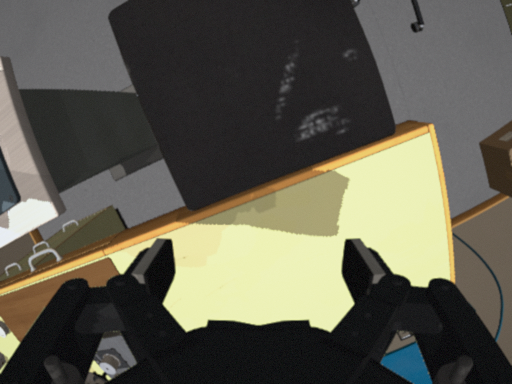

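View pics/top0.png

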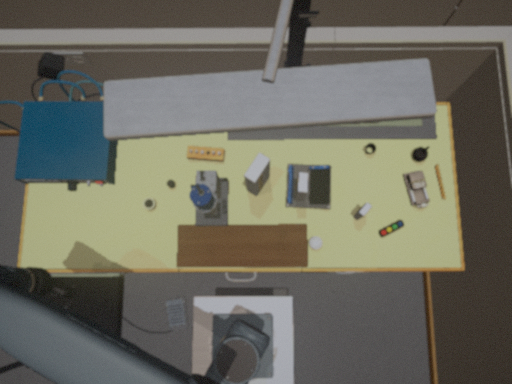

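The candidates in the scene view are a tall block at (250,182), a middle one at (270,212) standing on the rest, and a small one at (295,258). The one at (270,212) is the middle-sized block on the rest's plate, so it is the one meant. The crop confirms this, and in the top view it is at about (303,182). The bed faces world -y and the side stop +x. Next is a rough position and an arm model, so I can plan reach.

Run:
```python
from h import *
p=cap('top');q=cap('scene')
c=lambda u,v:(190+u/3.8,110+v/3.8)
for n,u,z in [('pl1',c(373,207),.006),('pl2',c(533,210),.006),('pl3',c(535,375),.006),('pl4',c(365,367),.006),('m1',c(412,236),.166),('m2',c(450,236),.166),('m3',c(446,314),.166),('m4',c(408,312),.166),('small',(355,212),0),('smalltop',c(667,378),.09),('loupe',c(684,150),.02),('shelf edge',c(400,75),0.0),('big top',c(255,220),.22),('potwhite',c(478,505),.02)]:
    print(n,np.round(atz(p,u,z),3))
d=lambda u,v:(170+u/3.3,130+v/3.3)
print('mtop tri',tri([ray(p,c(430,275)),ray(q,d(333,220))]))
print('small top tri',tri([ray(p,c(667,378)),ray(q,d(418,398))]))
print('big top tri',tri([ray(p,c(255,220)),ray(q,d(267,103))]))
print('shelf left front corner scene?')
```

```text
pl1 [ 0.583 -0.153  0.006]
pl2 [ 0.58  -0.295  0.006]
pl3 [ 0.431 -0.292  0.006]
pl4 [ 0.439 -0.144  0.006]
m1 [ 0.517 -0.175  0.166]
m2 [ 0.517 -0.206  0.166]
m3 [ 0.454 -0.201  0.166]
m4 [ 0.456 -0.171  0.166]
small [ 0.421 -0.373  0.   ]
smalltop [ 0.415 -0.389  0.09 ]
loupe [ 0.631 -0.429  0.02 ]
shelf edge [ 0.709 -0.179  0.   ]
big top [ 0.517 -0.052  0.22 ]
potwhite [ 0.317 -0.238  0.02 ]
mtop tri (array([ 0.48706983, -0.18968502,  0.16174152]), [np.float64(0.00043751891384141164), np.float64(0.0004375189138413697)])
small top tri (array([ 0.41241504, -0.38524097,  0.10888307]), [np.float64(0.0006619314536364057), np.float64(0.0006619314536364521)])
big top tri (array([ 0.51884737, -0.05285221,  0.21979873]), [np.float64(0.0016682840898481154), np.float64(0.0016682840898480358)])
shelf left front corner scene?
```

Request:
arm_command:
  targets:
    - {"tx": -20,"ty": -21,"tz": -28}
    - {"tx": -20,"ty": -21,"tz": -28}
    - {"tx": -20,"ty": -21,"tz": -28}
    - {"tx": -20,"ty": -21,"tz": -28}

```text
schema error: expected keys tx, ty, tz, wx, wy, wz
```

```bash
cat > log.py <<'E'
from station import arm
import json,numpy as np
s=arm.read_state(); s={k:np.array(v).tolist() for k,v in s.items()}
open('log.jsonl','a').write(json.dumps(s)+'\n')
for k in ['time','joint_pos','eef_pos','tcp_rot','wrist_force','opening']: print(k,np.round(s[k],3).tolist())
E
python3 log.py
```

```text
time 1.3
joint_pos [1.063, 0.048, 0.099, 1.622, 0.0, 1.443]
eef_pos [0.195, 0.488, 0.231]
tcp_rot [[-0.0, -0.929, 0.371], [-0.0, 0.371, 0.929], [-1.0, 0.0, -0.0]]
wrist_force [-0.332, 0.214, 0.199]
opening 0.085
```

Request:
arm_command:
  targets:
    - {"tx": -20,"ty": -21,"tz": -28,"wx": 0,"wy": 0,"wz": 0}
    - {"tx": -20,"ty": -21,"tz": -28,"wx": 0,"wy": 0,"wz": 0}
    - {"tx": -20,"ty": -21,"tz": -28,"wx": 0,"wy": 0,"wz": 0}
    - {"tx": -20,"ty": -21,"tz": -28,"wx": 0,"wy": 0,"wz": 0}

```text
time: 1.63
eef_pos: [0.2293, 0.3511, 0.3047]
tcp_rot: [[-0.01, -0.932, 0.361], [-0.012, 0.362, 0.932], [-1.0, 0.005, -0.014]]
wrist_force: [0.5, -0.1, -0.0]
opening: 0.0852
```

```bash
python3 log.py
```

```text
time 1.633
joint_pos [0.832, -0.175, 0.035, 1.796, -0.001, 1.202]
eef_pos [0.229, 0.351, 0.305]
tcp_rot [[-0.01, -0.932, 0.361], [-0.012, 0.362, 0.932], [-1.0, 0.005, -0.014]]
wrist_force [0.499, -0.087, -0.049]
opening 0.085
```

Request:
arm_command:
  targets:
    - {"tx": -15,"ty": -22,"tz": -30,"wx": 0,"wy": 0,"wz": 0}
    - {"tx": -15,"ty": -22,"tz": -30,"wx": 0,"wy": 0,"wz": 0}
    - {"tx": -15,"ty": -22,"tz": -30,"wx": 0,"wy": 0,"wz": 0}
    - {"tx": -15,"ty": -22,"tz": -30,"wx": 0,"wy": 0,"wz": 0}
    - {"tx": -15,"ty": -22,"tz": -30,"wx": -0.05,"wy": 0.1,"wz": 0}

```text
time: 2.05
eef_pos: [0.2768, 0.1634, 0.3884]
tcp_rot: [[-0.034, -0.95, 0.309], [-0.103, 0.311, 0.945], [-0.994, 0.0, -0.109]]
wrist_force: [-0.4, -0.0, -0.1]
opening: 0.0853
```

```bash
python3 log.py
```

```text
time 2.05
joint_pos [0.405, -0.275, 0.126, 2.044, -0.081, 0.724]
eef_pos [0.277, 0.163, 0.388]
tcp_rot [[-0.034, -0.95, 0.309], [-0.103, 0.311, 0.945], [-0.994, 0.0, -0.109]]
wrist_force [-0.354, -0.005, -0.056]
opening 0.085
```

Request:
arm_command:
  targets:
    - {"tx": -5,"ty": -12,"tz": -40,"wx": -0.04,"wy": -0.05,"wz": -0.06}
    - {"tx": -5,"ty": -12,"tz": -40,"wx": -0.04,"wy": -0.05,"wz": -0.06}
    - {"tx": -5,"ty": -12,"tz": -40,"wx": -0.04,"wy": 0,"wz": -0.06}
    - {"tx": -5,"ty": -10,"tz": -40,"wx": -0.04,"wy": 0,"wz": -0.06}

```text
time: 2.38
eef_pos: [0.2948, 0.0126, 0.404]
tcp_rot: [[0.17, -0.975, 0.145], [-0.076, 0.134, 0.988], [-0.983, -0.179, -0.051]]
wrist_force: [1.4, -0.8, 0.9]
opening: 0.0855
```

```bash
python3 log.py
```

```text
time 2.383
joint_pos [-0.128, -0.569, -0.038, 1.922, -0.053, 0.009]
eef_pos [0.295, 0.013, 0.404]
tcp_rot [[0.17, -0.975, 0.145], [-0.076, 0.134, 0.988], [-0.983, -0.179, -0.051]]
wrist_force [1.378, -0.819, 0.879]
opening 0.085
```

Request:
arm_command:
  targets:
    - {"tx": -5,"ty": -5,"tz": -40,"wx": -0.04,"wy": 0,"wz": -0.08}
    - {"tx": -5,"ty": 0,"tz": -40,"wx": -0.04,"wy": 0,"wz": -0.08}
    - {"tx": -5,"ty": 0,"tz": -40,"wx": -0.04,"wy": 0,"wz": -0.08}
    - {"tx": -5,"ty": 0,"tz": -40,"wx": 0,"wy": 0,"wz": -0.08}

```text
time: 2.72
eef_pos: [0.2851, -0.0926, 0.4239]
tcp_rot: [[0.375, -0.925, 0.06], [-0.078, 0.033, 0.996], [-0.924, -0.379, -0.059]]
wrist_force: [-0.1, 0.1, -0.6]
opening: 0.0853
```

```bash
python3 log.py; python3 -c "
from h import *
cap('wrist','w1.png')"
```

```text
time 2.717
joint_pos [-0.768, -0.751, -0.123, 1.862, 0.207, -0.684]
eef_pos [0.285, -0.093, 0.424]
tcp_rot [[0.375, -0.925, 0.06], [-0.078, 0.033, 0.996], [-0.924, -0.379, -0.059]]
wrist_force [-0.066, 0.09, -0.612]
opening 0.085
```

View pics/w1.png

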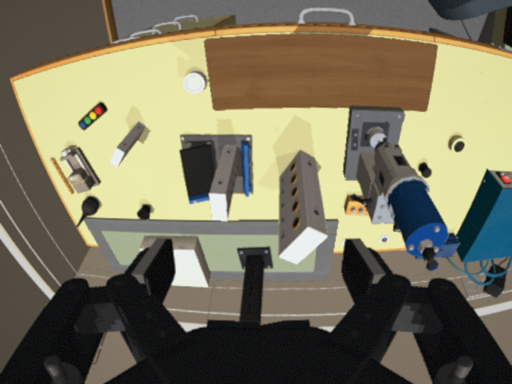

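```bash
cat > kin.py <<'E'
import numpy as np, json
from scipy.spatial.transform import Rotation as Ro
from scipy.optimize import least_squares
def R(ax,a): return Ro.from_rotvec(np.array(ax)*a).as_matrix()
X,Y,Z=np.eye(3)
lo=np.array([-2.91,-.99,-1.21,-2.12,-1.49,-3.14]);hi=np.array([2.91,1.94,1.42,2.29,1.47,3.14])
def fk(q,P,rot0=np.eye(3),s5=1,s6=1):
    # P: x0,y0,z0,a1,b1,a2,b2,a3,b3? ,a4
    R1=R(Z,q[0]);R2=R1@R(Y,q[1]);R3=R2@R(Y,-q[2]);R4=R3@R(Y,q[3]);R5=R4@R(Z,s5*q[4]);R6=R5@R(X,s6*q[5])
    p=R1@P[0:3]+R2@[P[3],0,P[4]]+R3@[P[5],0,P[6]]+R4@[P[7],P[9],0]+R5@[P[8],0,0]
    return p,R6@rot0
D=[json.loads(l) for l in open('log.jsonl')]
E
python3 - <<'E'
from kin import *
for s5 in (1,-1):
  for s6 in (1,-1):
    print(s5,s6)
    for d in D:
        _,Rm=fk(np.array(d['joint_pos']),np.zeros(10),s5=s5,s6=s6)
        print(np.round(Ro.from_matrix(Rm.T@np.array(d['tcp_rot'])).as_rotvec(),3))
E
```

```text
1 1
[-1.571 -0.    -0.   ]
[-1.571 -0.    -0.   ]
[-1.571 -0.    -0.   ]
[-1.571 -0.    -0.   ]
[-1.571 -0.    -0.   ]
1 -1
[ 1.315  0.    -0.   ]
[ 0.834  0.    -0.   ]
[-0.123  0.    -0.   ]
[-1.554 -0.    -0.   ]
[-2.94 -0.   -0.  ]
-1 1
[-1.571  0.     0.   ]
[-1.571e+00 -0.000e+00 -1.000e-03]
[-1.567  0.011 -0.181]
[-1.569  0.083 -0.084]
[-1.546 -0.456  0.046]
-1 -1
[ 1.315 -0.     0.   ]
[ 0.834  0.001 -0.001]
[-0.123  0.115 -0.115]
[-1.552  0.083 -0.083]
[-2.881 -0.429  0.429]
```

```bash
cat >> kin.py <<'E'
RX0=R(X,-np.pi/2)
def A(q):
    c=[];
    for i in range(10):
        P=np.zeros(10);P[i]=1;c.append(fk(q,P)[0])
    return np.array(c).T
def fit():
    M=np.vstack([A(np.array(d['joint_pos'])) for d in D]);b=np.hstack([d['eef_pos'] for d in D])
    reg=1e-4
    x=np.linalg.solve(M.T@M+reg**2*np.eye(10),M.T@b)
    return x,M@x-b,M
PF,res,M=fit()
def ik(p,Rt,q0,w=.2):
    f=lambda q:(lambda a:np.r_[a[0]-p, w*Ro.from_matrix(a[1].T@Rt).as_rotvec()])(fk(q,PF,RX0))
    r=least_squares(f,np.clip(q0,lo+.01,hi-.01),bounds=(lo,hi))
    return r.x,np.linalg.norm(r.fun)
E
python3 - <<'E'
from kin import *
print(np.round(PF,4)); print(np.abs(res).max()); print(np.linalg.svd(M)[1])
def tool(yaw,pitch,roll):  # tool x: pitch down, yaw; roll about
    return R(Z,yaw)@R(Y,pitch)@RX0@R(X,0)@R(X,roll)
q0=np.array(D[-1]['joint_pos'])
for yaw in (0,-.3,-.5,.3):
  for b in (0,.2,.4):
    print(yaw,b)
    q=np.array([-.7,-.5,0,.5,.5,0])
    for th in (0,.4,.8,1.187):
        p=np.array([.49,-.19-.14*np.sin(th)+.03*th/1.187,.006+.14*np.cos(th)+.0])
        q,e=ik(p,R(X,th)@tool(yaw,b,0),q)
        print(np.round(q,2),round(e,4))
E
```

```text
[ 0.      0.0335  0.2247 -0.      0.3883  0.5039  0.0226  0.1143  0.3153
  0.0334]
4.217111004845009e-08
[4.96829807e+00 3.84455126e+00 3.16238128e+00 4.73569480e-01
 4.61503426e-01 2.65736668e-01 1.38866555e-01 8.08763147e-02
 3.30185602e-02 2.41478243e-16]
0 0
[-1.11  0.36 -1.21 -1.81  1.16  0.22] 0.0235
[-1.17  0.2  -1.21 -1.5   1.19  0.48] 0.0091
[-1.21  0.27 -1.15 -1.42  1.21  0.8 ] 0.0
[-1.23  0.52 -1.05 -1.57  1.23  1.19] 0.0
0 0.2
[-1.1  -0.74 -1.21  0.18  1.12 -0.58] 0.0252
[-1.17 -0.49 -1.21 -0.18  1.21 -0.1 ] 0.0003
[-1.23 -0.12 -1.07 -0.31  1.33  0.19] 0.0
[-1.26  0.22 -0.98 -0.65  1.43  0.65] 0.0
0 0.4
[-1.01 -0.94 -1.21  0.4   0.89 -0.55] 0.0005
[-1.15 -0.46 -0.98  0.47  1.13 -0.51] 0.0
[-1.23 -0.03 -0.74  0.69  1.29 -0.55] 0.0
[-1.26  0.4  -0.48  1.1   1.41 -0.77] 0.0
-0.3 0
[-1.05 -0.79 -1.21  0.12  0.97 -0.42] 0.091
[-1.07 -0.69 -1.21 -0.    0.93 -0.  ] 0.0598
[-1.12 -0.47 -1.21 -0.23  0.96  0.38] 0.029
[-1.15 -0.25 -1.21 -0.45  0.97  0.74] 0.0007
-0.3 0.2
[-0.87 -0.99 -1.21  0.33  0.63 -0.3 ] 0.0606
[-1.02 -0.84 -1.21  0.21  0.81 -0.02] 0.0256
[-1.12 -0.55 -1.17  0.
[... 635 characters left out ...]
 0.28 -0.17  0.06] 0.0309
[-0.82 -0.96 -1.16  0.42  0.43  0.12] 0.0
[-1.03 -0.52 -0.94  0.52  0.75  0.16] 0.0
[-1.14 -0.11 -0.71  0.69  0.95  0.13] 0.0
0.3 0
[-1.18  0.06 -1.16 -1.22  1.47 -0.  ] 0.0017
[-1.21  0.58 -0.93 -2.12  1.44  0.99] 0.0103
[-1.22  0.71 -0.88 -2.12  1.35  1.3 ] 0.0244
[-1.22  0.86 -0.84 -2.12  1.26  1.58] 0.033
0.3 0.2
[-1.16 -0.37 -1.    0.45  1.34 -1.07] 0.0
[-1.22  0.04 -0.72  0.87  1.47 -1.25] 0.0061
[-1.27  0.79 -0.26  2.29  1.47 -2.58] 0.0155
[-1.29  0.92 -0.19  2.29  1.47 -2.28] 0.0385
0.3 0.4
[-1.11 -0.43 -0.89  0.75  1.14 -1.17] 0.0
[-1.2   0.06 -0.59  1.14  1.31 -1.4 ] 0.0
[-1.24  0.61 -0.25  1.84  1.39 -1.95] 0.0
[-1.26  0.96 -0.08  2.29  1.39 -2.23] 0.0148
```

Run:
```python
from h import *
p=cap('wrist','w2.png'); a=p['pixels'][110:240,150:290]
cv2.imwrite('pics/w2c.png',cv2.resize(a,None,fx=4.6,fy=4.6,interpolation=2))
W=np.array([512,384])
for k in ['manifold_toe','manifold_top','rest','rest_bed','rest_foot_stop','rest_side_stop']:
    for m in arm.mark_of(p,k)[:4]:
        u=np.array(m['xy'])*W; z={'manifold_toe':.006,'manifold_top':.166,'rest':0,'rest_bed':.04,'rest_foot_stop':.006,'rest_side_stop':.04}[k]
        print(k,np.round(u,1),round(m['confidence'],2),np.round(atz(p,u,z,True),4))
```

```text
manifold_toe [312.9 170.4] 0.83 [ 0.5251 -0.0288  0.006 ]
manifold_toe [144.9 130.5] 0.78 [ 0.407  -0.3761  0.006 ]
manifold_toe [231.8 160.1] 0.62 [ 0.4925 -0.1991  0.006 ]
manifold_top [226.6 206.3] 0.89 [ 0.4812 -0.1848  0.166 ]
manifold_top [124.  163.1] 0.84 [ 0.3863 -0.3424  0.166 ]
manifold_top [311.  248.3] 0.57 [ 0.59   -0.0423  0.166 ]
rest [235.8 175.4] 0.85 [ 0.5365 -0.1969  0.    ]
rest_bed [206.5 177.6] 0.81 [ 0.5113 -0.2508  0.04  ]
rest_foot_stop [250.1 177.2] 0.6 [ 0.5383 -0.1647  0.006 ]
rest_side_stop [211.1 198.7] 0.78 [ 0.5684 -0.2513  0.04  ]
```

View pics/w2c.png

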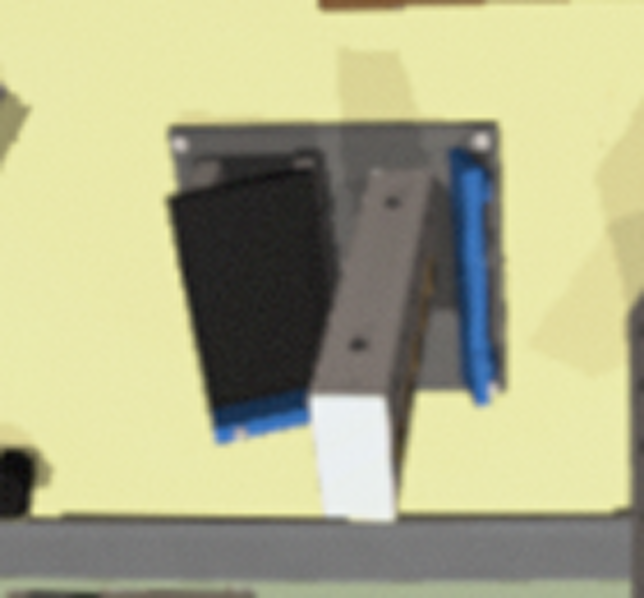

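```bash
cat > fitrest.py <<'E'
from h import *
from scipy.optimize import least_squares
def fit(p,ptsR,ptsM,wrist=True):
    def tf(v,X):
        c,s=np.cos(v[2]),np.sin(v[2]); X=np.array(X)/1e3
        return np.array([v[0]+c*X[0]-s*X[1],v[1]+s*X[0]+c*X[1],X[2]])
    f=lambda v,P:np.hstack([proj(p,tf(v,X),wrist)-u for u,X in P])
    for P,n,g in ((ptsR,'rest',[.51,-.2,0]),(ptsM,'man',[.487,-.19,0])):
        r=least_squares(f,g,args=(P,)); print(n,np.round(r.x,4),'res',np.round(r.fun.reshape(-1,2),1).tolist())
E
python3 - <<'E'
from fitrest import *
p=cap('wrist')
c=lambda u,v:np.array([150+u/4.6,110+v/4.6])
s,k=np.sin(np.radians(22)),np.cos(np.radians(22))
Rp=[(c(168,198),(-85,-85,52.5)),(c(215,410),(30,-85,52.5)),(c(452,150),(-85,30+25*s,6+25*k)),(c(474,402),(45,30+25*s,6+25*k)),(c(318,170),(-85,-25,28.2))]
Mp=[(c(372,170),(-30,-14,6)),(c(433,176),(-30,14,6)),(c(310,395),(-30,-14,166)),(c(388,395),(-30,14,166)),(c(325,517),(30,-14,166)),(c(397,520),(30,14,166))]
fit(p,Rp,Mp)
E
```

```text
rest [ 0.5322 -0.1741  0.0075] res [[-1.2, 0.1], [-0.7, -0.1], [1.8, 2.0], [1.7, -0.5], [-1.6, -1.4]]
man [ 0.4933 -0.1662 -0.0555] res [[-0.4, -0.6], [-0.0, -1.6], [0.0, 0.2], [0.3, 0.9], [-0.2, 0.5], [0.1, 0.6]]
```

```bash
python3 log.py
python3 - <<'E'
from h import *
p=cap('wrist','w3.png');t=cap('top','t3.png')
c=lambda u,v:np.array([150+u/4.6,110+v/4.6])
for u,z in [((372,170),6),((433,176),6),((310,395),166),((388,395),166),((325,517),166),((397,520),166),((172,128),6),((497,123),6),((168,198),52.5),((215,410),52.5)]:
    print(u,np.round(atz(p,c(*u),z/1e3,True),4))
cv2.imwrite('pics/t3c.png',cv2.resize(t['pixels'][150:220,270:350],None,fx=8,fy=8,interpolation=2))
print(np.abs(cv2.imread('pics/w2.png').astype(int)-p['pixels']).mean())
E
```

```text
time 3.167
joint_pos [-0.753, -0.746, -0.122, 1.862, 0.203, -0.675]
eef_pos [0.286, -0.09, 0.423]
tcp_rot [[0.371, -0.927, 0.055], [-0.072, 0.03, 0.997], [-0.926, -0.374, -0.055]]
wrist_force [-0.132, 0.016, -0.984]
opening 0.085
(372, 170) [ 0.4641 -0.1777  0.006 ]
(433, 176) [ 0.468  -0.1507  0.006 ]
(310, 395) [ 0.4622 -0.1784  0.166 ]
(388, 395) [ 0.4624 -0.1508  0.166 ]
(325, 517) [ 0.5214 -0.1812  0.166 ]
(397, 520) [ 0.5227 -0.1539  0.166 ]
(172, 128) [ 0.4388 -0.2659  0.006 ]
(497, 123) [ 0.4422 -0.1209  0.006 ]
(168, 198) [ 0.4477 -0.257   0.0525]
(215, 410) [ 0.5632 -0.2572  0.0525]
18.46658494737413
```

View pics/t3c.png

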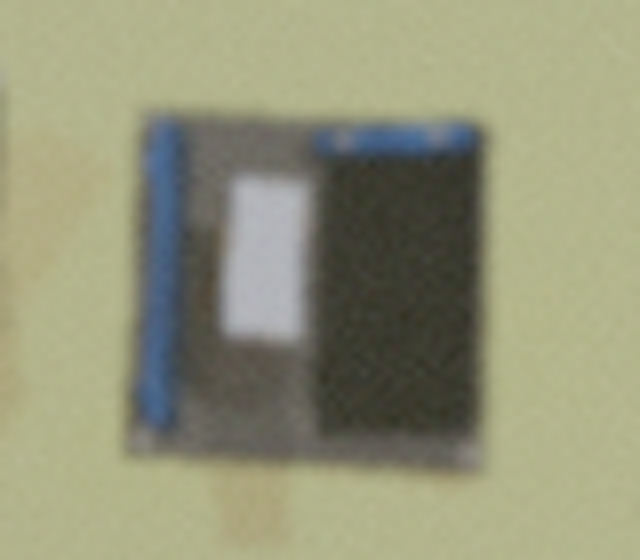

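```bash
sed -i 's/^def cap.*/import pickle\ndef load(f): return pickle.load(open("pics\/"+f+".pkl","rb"))\ndef cap(n,f=None):/; s/^    if f: cv2.*/    if f: cv2.imwrite("pics\/"+f,p["pixels"]); pickle.dump(p,open("pics\/"+f+".pkl","wb"))/' h.py
python3 - <<'E'
from h import *
p=cap('wrist','w4.png')
print(np.abs(cv2.imread('pics/w3.png').astype(int)-p['pixels']).mean(), np.round(p['R'],3).tolist(),p['t'])
cv2.imwrite('pics/w4c.png',cv2.resize(p['pixels'][110:240,150:290],None,fx=4.6,fy=4.6,interpolation=2))
E
```

```text
2.339206271701389 [[0.055, 0.997, -0.056], [0.786, -0.008, 0.618], [0.616, -0.078, -0.784]] [ 0.09714222 -0.45933467  0.30463751]
```

View pics/w4c.png

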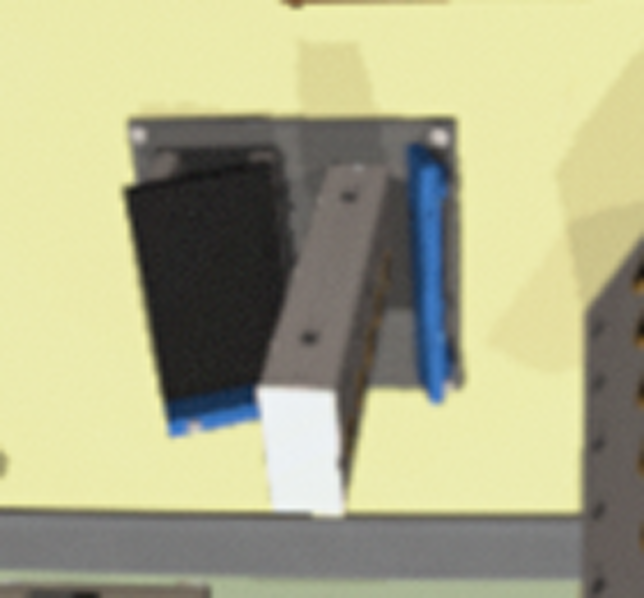

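Run:
```python
from fitrest import *
p=load('w4.png')
c=lambda u,v:np.array([150+u/4.6,110+v/4.6])
s,k=np.sin(np.radians(22)),np.cos(np.radians(22))
Rp=[(c(125,188),(-85,-85,52.5)),(c(172,404),(30,-85,52.5)),(c(409,145),(-85,30+25*s,6+25*k)),(c(432,400),(45,30+25*s,6+25*k)),(c(278,163),(-85,-25,28.2))]
Mp=[(c(330,166),(-30,-14,6)),(c(390,170),(-30,14,6)),(c(258,388),(-30,-14,166)),(c(337,388),(-30,14,166)),(c(273,510),(30,-14,166)),(c(345,516),(30,14,166))]
fit(p,Rp,Mp)
t=load('t3.png') if 0 else cap('top')
c=lambda u,v:np.array([270+u/8,150+v/8])
Rp=[(c(475,435),(-85,-85,52.5)),(c(473,152),(30,-85,52.5)),(c(180,120),(45,30+25*s,6+25*k)),(c(172,428),(-85,30+25*s,6+25*k)),(c(318,435),(-85,-25,28.2))]
Mp=[(c(230,175),(30,14,166)),(c(313,178),(30,-14,166)),(c(303,340),(-30,-14,166)),(c(219,335),(-30,14,166))]
fit(t,Rp,Mp,False)
```

```text
rest [ 0.5288 -0.1938 -0.0124] res [[-0.9, 0.5], [-0.6, -0.5], [2.0, 2.2], [1.5, -0.9], [-2.0, -1.2]]
man [ 0.4902 -0.1854 -0.0756] res [[-0.3, -0.9], [0.3, -1.2], [-0.0, 0.2], [-0.1, 1.1], [-0.1, 0.5], [0.1, 0.2]]
rest [ 0.5281 -0.2011 -0.0455] res [[0.1, -0.5], [0.9, 0.3], [-0.7, 0.1], [-0.9, 0.0], [0.5, 0.0]]
man [ 0.4866 -0.1895 -0.0772] res [[0.5, 0.2], [-0.6, 0.5], [-0.5, -0.3], [0.6, -0.3]]
```

```bash
cat > plan.py <<'E'
from kin import *
Mx,My,Mpsi=.488,-.188,-.072
Y0=-4.0  # toe y in rest frame mm
def man(th,slide):  # returns Rm (manifold), toe world
    Rm=R(Z,Mpsi)@R(X,th)
    toe=np.array([Mx,My,.006])+R(Z,Mpsi)@np.array([0,-.014+slide,0])
    return Rm,toe
def slide(th):
    return max(0,(-25+22.2*np.tan(th))-Y0)/1e3
def tcp(th,al,ga,s,xd,sl=None,d=14.):
    Rm,toe=man(th,slide(th) if sl is None else sl)
    p=toe+Rm@np.array([xd/1e3,d/1e3,s/1e3])
    # tool axes in manifold frame: t = cos(al) x - sin(al) z, zt = +y ; ga tips t towards back (-y)
    t=np.array([np.cos(al),0,-np.sin(al)]); z=Y; y=np.cross(z,t)
    Rt=np.array([t,y,z]).T@R(Y,ga)   # rot about tool y: +ga moves x toward -z(= -ym)
    return p,Rm@Rt
E
python3 - <<'E'
from plan import *
ths=np.radians([0,15,30,43,55,68])
for a0 in (.4,.6,.8,1.1,1.4):
  for a1 in (0,.2,.4,.7,1.0):
    for g1 in (0,.25):
      for q0 in ([-1,-.9,-1.1,.4,.9,-.5],):
        q=np.array(q0);out=[]
        for th in ths:
            f=th/ths[-1]
            p,Rt=tcp(th,a0+(a1-a0)*f,g1*f,142,8)
            q,e=ik(p,Rt,q); m=min((q-lo).min(),(hi-q).min()); out.append((round(e*1e3,1),round(m,2)))
        print(a0,a1,g1,out,np.round(q,2))
E
```

```text
0.4 0 0 [(np.float64(7.3), np.float64(0.0)), (np.float64(0.0), np.float64(0.0)), (np.float64(0.0), np.float64(0.03)), (np.float64(0.0), np.float64(0.06)), (np.float64(0.0), np.float64(0.08)), (np.float64(0.0), np.float64(0.11))] [-1.21  0.44 -1.1  -1.55  1.14  1.19]
0.4 0 0.25 [(np.float64(7.3), np.float64(0.0)), (np.float64(5.3), np.float64(0.0)), (np.float64(4.1), np.float64(0.0)), (np.float64(2.2), np.float64(0.0)), (np.float64(3.7), np.float64(0.0)), (np.float64(9.7), np.float64(0.0))] [-1.16 -0.22 -1.21 -0.54  0.98  0.81]
0.4 0.2 0 [(np.float64(7.3), np.float64(0.0)), (np.float64(0.0), np.float64(0.05)), (np.float64(0.0), np.float64(0.14)), (np.float64(0.0), np.float64(0.19)), (np.float64(0.0), np.float64(0.13)), (np.float64(0.0), np.float64(0.11))] [-1.26  0.2  -1.04 -0.87  1.36  0.83]
0.4 0.2 0.25 [(np.float64(7.3), np.float64(0.0)), (np.float64(0.0), np.float64(0.01)), (np.float64(0.0), np.float64(0.07)), (np.float64(0.0), np.float64(0.12)), (np.float64(0.0), np.float64(0.14)), (np.float64(0.0), np.float64(0.14))] [-1.2  -0.24 -1.07 -0.09  1.11  0.49]
0.4 0.4 0 [(np.float64(7
[... 11757 characters left out ...]
(0.86)), (np.float64(0.0), np.float64(0.68)), (np.float64(0.0), np.float64(0.53)), (np.float64(0.0), np.float64(0.4))] [-1.19  0.24 -0.37  1.2   1.07 -0.6 ]
1.4 1.0 0 [(np.float64(0.0), np.float64(0.87)), (np.float64(0.0), np.float64(0.92)), (np.float64(0.0), np.float64(0.79)), (np.float64(0.0), np.float64(0.65)), (np.float64(0.0), np.float64(0.52)), (np.float64(0.0), np.float64(0.37))] [-1.16  0.77  0.16  1.92  1.   -1.25]
1.4 1.0 0.25 [(np.float64(0.0), np.float64(0.87)), (np.float64(0.0), np.float64(0.94)), (np.float64(0.0), np.float64(0.89)), (np.float64(0.0), np.float64(0.8)), (np.float64(0.0), np.float64(0.68)), (np.float64(0.0), np.float64(0.57))] [-1.13  0.5  -0.02  1.59  0.9  -0.89]
```

Run:
```python
from plan import *
g=np.linspace
def pts(p,Rt,q):
    b=[(-x,y,z) for x in g(.073,.2,8) for y in g(-.043,.043,5) for z in g(-.043,.043,5)]
    B=p+np.array(b)@Rt.T
    R1=R(Z,q[0]);R2=R1@R(Y,q[1]);R3=R2@R(Y,-q[2]);R4=R3@R(Y,q[3])
    w5=p-Rt[:,0]*PF[8]; w4=w5-R4@[PF[7],PF[9],0]; w3=w4-R3@[PF[5],0,PF[6]]
    L=[(p-Rt[:,0]*x,.045) for x in g(.2,.315,6)]+[(w5+(w4-w5)*f,.05) for f in g(0,1,5)]+[(w4+(w3-w4)*f,.05) for f in g(0,1,10)]
    return B,L
cy={'small':(.412,-.382,.022,.105),'pot':(.317,-.238,.023,.02),'big':(.519,-.053,.045,.22),'loupe':(.631,-.429,.02,.03),'table':(.4,-.2,9,0)}
def clr(P,c,r=0):
    cx,cyy,rr,h=c; P=np.atleast_2d(P)
    dx=np.maximum(np.hypot(P[:,0]-cx,P[:,1]-cyy)-rr,0);dz=np.maximum(P[:,2]-h,0)
    return (np.hypot(dx,dz)-r).min()
ths=np.radians([0,15,30,43,55,68])
for a0,a1,g1 in [(.8,.2,.1),(.8,.2,.25),(.8,.4,.25),(.8,.7,.25),(.8,.7,0),(1.1,1,.0),(1.1,1.3,0),(1.4,1.5,0),(1.57,1.57,0)]:
    q=np.array([-1,-.9,-1.1,.4,.9,-.5]);mm={k:9 for k in cy};mg=9;em=0
    for th in ths:
        f=th/ths[-1];p,Rt=tcp(th,a0+(a1-a0)*f,g1*f,142,8)
        q,e=ik(p,Rt,q);em=max(e,em);mg=min(mg,(q-lo).min(),(hi-q).min())
        B,L=pts(p,Rt,q)
        for k in cy:
            mm[k]=min(mm[k],clr(B,cy[k]),*[clr(x,cy[k],r) for x,r in L])
    print(a0,a1,g1,round(em*1e3,1),round(mg,2),{k:round(v*1e3) for k,v in mm.items()},np.round(q,2))
```

```text
0.8 0.2 0.1 0.0 0.14 {'small': 1, 'pot': 33, 'big': 56, 'loupe': 208, 'table': 29} [-1.24 -0.02 -1.07 -0.44  1.27  0.61]
0.8 0.2 0.25 0.0 0.14 {'small': 8, 'pot': 45, 'big': 56, 'loupe': 215, 'table': 41} [-1.2  -0.24 -1.07 -0.09  1.11  0.49]
0.8 0.4 0.25 0.0 0.29 {'small': 0, 'pot': 66, 'big': 56, 'loupe': 201, 'table': 47} [-1.22 -0.08 -0.79  0.51  1.17 -0.01]
0.8 0.7 0.25 0.0 0.29 {'small': 0, 'pot': 96, 'big': 56, 'loupe': 178, 'table': 58} [-1.19  0.24 -0.37  1.2   1.07 -0.6 ]
0.8 0.7 0 0.0 0.25 {'small': 0, 'pot': 94, 'big': 56, 'loupe': 166, 'table': 38} [-1.23  0.57 -0.17  1.62  1.22 -1.12]
1.1 1 0.0 0.0 0.37 {'small': 0, 'pot': 118, 'big': 51, 'loupe': 142, 'table': 47} [-1.16  0.77  0.16  1.92  1.   -1.25]
1.1 1.3 0 0.0 0.14 {'small': 0, 'pot': 143, 'big': 51, 'loupe': 119, 'table': 54} [-1.08  0.97  0.51  2.15  0.78 -1.28]
1.4 1.5 0 2.6 0.0 {'small': 0, 'pot': 160, 'big': 49, 'loupe': 104, 'table': 58} [-1.01  1.11  0.76  2.29  0.65 -1.28]
1.57 1.57 0 10.4 0.0 {'small': 5, 'pot': 166, 'big': 49, 'loupe': 98, 'table': 60} [-0.99  1.11  0.78  2.29  0.61 -1.26]
```

```bash
cat > clear.py <<'E'
from plan import *
g=np.linspace
def pts(p,Rt,q):
    b=[(-x,y,z) for x in g(.073,.2,8) for y in g(-.0425,.0425,5) for z in g(-.0425,.0425,5)]
    B=p+np.array(b)@Rt.T
    R1=R(Z,q[0]);R2=R1@R(Y,q[1]);R3=R2@R(Y,-q[2]);R4=R3@R(Y,q[3])
    w5=p-Rt[:,0]*PF[8]; w4=w5-R4@[PF[7],PF[9],0]; w3=w4-R3@[PF[5],0,PF[6]]
    L=[(p-Rt[:,0]*x,.045) for x in g(.2,.315,6)]+[(w5+(w4-w5)*f,.05) for f in g(0,1,5)]+[(w4+(w3-w4)*f,.05) for f in g(0,1,10)]
    return B,L
cy={'small':(.412,-.382,.022,.105),'pot':(.317,-.238,.023,.02),'big':(.519,-.053,.045,.22),'table':(.4,-.2,9,0)}
def clr(P,c,r=0):
    cx,cyy,rr,h=c; P=np.atleast_2d(P)
    dx=np.maximum(np.hypot(P[:,0]-cx,P[:,1]-cyy)-rr,0);dz=np.maximum(P[:,2]-h,0)
    return (np.hypot(dx,dz)-r).min()
E
python3 - <<'E'
from h import *
p=load('t3.png') if 0 else cap('top','t5.png')
c=lambda u,v:(190+u/3.8,110+v/3.8)
for u in [(642,392),(657,403),(688,365),(672,352)]: print(np.round(atz(p,c(*u),.105),4))
from clear import *
ths=np.radians([0,15,30,43,55,62,68])
for a0,a1,g1,s1,xd in [(.8,.1,.0,137,10),(.8,.1,.1,137,10),(.8,.1,.2,137,10),(.8,0,.1,137,10),(.8,0,.1,137,0),(.8,.1,.1,137,0),(.8,.1,.1,137,20),(.8,-.1,0.,137,0)]:
    q=np.array([-1,-.9,-1.1,.4,.9,-.5]);mm={k:9 for k in cy};mg=[];em=0
    for th in ths:
        f=th/ths[-1];p,Rt=tcp(th,a0+(a1-a0)*f,g1*f,142+(s1-142)*f,xd)
        q,e=ik(p,Rt,q);em=max(e,em);mg.append(round(min((q-lo).min(),(hi-q).min()),2))
        B,L=pts(p,Rt,q)
        for k in cy:
            mm[k]=min(mm[k],clr(B,cy[k]),*[clr(x,cy[k],r) for x,r in L])
    print(a0,a1,g1,round(em*1e3,1),np.array(mg),{k:round(v*1e3) for k,v in mm.items()},np.round(q,2),np.round(p,3))
E
```

```text
[ 0.401  -0.3649  0.105 ]
[ 0.3919 -0.3767  0.105 ]
[ 0.4231 -0.4034  0.105 ]
[ 0.434  -0.3908  0.105 ]
0.8 0.1 0.0 0.0 [0.3  0.36 0.36 0.2  0.14 0.13 0.12] {'small': 0, 'pot': 10, 'big': 55, 'table': 18} [-1.23  0.34 -1.09 -1.31  1.25  1.08] [ 0.491 -0.29   0.07 ]
0.8 0.1 0.1 0.0 [0.3  0.35 0.33 0.27 0.16 0.1  0.06] {'small': 0, 'pot': 17, 'big': 55, 'table': 25} [-1.21  0.05 -1.15 -0.86  1.18  0.87] [ 0.491 -0.29   0.07 ]
0.8 0.1 0.2 0.0 [0.3  0.33 0.3  0.24 0.14 0.08 0.03] {'small': 3, 'pot': 29, 'big': 55, 'table': 32} [-1.18 -0.17 -1.18 -0.52  1.08  0.74] [ 0.491 -0.29   0.07 ]
0.8 0 0.1 0.0 [0.3  0.32 0.27 0.18 0.07 0.04 0.02] {'small': 4, 'pot': 10, 'big': 55, 'table': 22} [-1.18  0.16 -1.19 -1.16  1.06  1.02] [ 0.491 -0.29   0.07 ]
0.8 0 0.1 0.0 [0.26 0.31 0.27 0.18 0.06 0.02 0.  ] {'small': 5, 'pot': 9, 'big': 59, 'table': 22} [-1.21  0.14 -1.21 -1.15  1.09  1.01] [ 0.481 -0.29   0.07 ]
0.8 0.1 0.1 0.0 [0.26 0.34 0.32 0.26 0.15 0.09 0.04] {'small': 0, 'pot': 15, 'big': 59, 'table': 25} [-1.24  0.03 -1.17 -0.83  1.2   0.84] [ 0.481 -0.29   0.07 ]
0.8 0.1 0.1 0.0 [0.33 0.36 0.33 0.27 0.16 0.11 0.07] {'small': 0, 'pot': 18, 'big': 53, 'table': 25} [-1.19  0.08 -1.14 -0.89  1.15  0.89] [ 0.501 -0.291  0.07 ]
0.8 -0.1 0.0 0.0 [0.26 0.31 0.25 0.13 0.07 0.08 0.08] {'small': 6, 'pot': 0, 'big': 59, 'table': 0} [-1.18  0.56 -1.13 -1.76  1.02  1.25] [ 0.481 -0.29   0.07 ]
```

```bash
cat >> clear.py <<'E'
SP=np.array([[.401,-.365],[.392,-.377],[.423,-.4034],[.434,-.391]])
def insmall(P,r=0):
    # signed dist approx to oriented box, height .105
    c=SP.mean(0);u=SP[2]-SP[1];lu=np.linalg.norm(u);u/=lu;v=np.array([-u[1],u[0]]);w=abs((SP[0]-SP[1])@v)
    P=np.atleast_2d(P);d=P[:,:2]-c;a=np.abs(d@u)-lu/2;b=np.abs(d@v)-w/2;h=P[:,2]-.105
    o=np.sqrt(np.maximum(a,0)**2+np.maximum(b,0)**2+np.maximum(h,0)**2)
    return (o-r).min()
E
python3 - <<'E'
from clear import *
q0=np.array([-1.2,0,-1.1,-.4,1.1,.7])
for th in np.radians([0,20,35,45,55,62,68]):
    r=[]
    for al in (0,.1,.2,.3,.4,.5,.6,.8):
        for ga in (0,.1,.2,.35,.6):
            p,Rt=tcp(th,al,ga,139,18); q,e=ik(p,Rt,q0)
            if e>5e-4: q,e=ik(p,Rt,[-1,-.9,-1.1,.4,.9,-.5])
            if e>5e-4: continue
            m=min((q-lo).min(),(hi-q).min()); B,L=pts(p,Rt,q)
            cs=min(insmall(B),*[insmall(x,k) for x,k in L]); ct=min(clr(B,cy['table']),*[clr(x,cy['table'],k) for x,k in L]);cp=min(clr(B,cy['pot']),*[clr(x,cy['pot'],k) for x,k in L])
            if m>.05: r.append((round(cs*1e3),al,ga,round(m,2),round(ct*1e3),round(cp*1e3),np.round(q,2).tolist()))
    r.sort(key=lambda x:-x[0]); print(np.degrees(th)); [print('  ',*x) for x in r[:9]]
E
```

```text
0.0
   202 0.8 0.6 0.25 141 182 [-0.2, -0.68, -0.96, 0.46, -0.51, -0.1]
   196 0.6 0.6 0.07 130 165 [-0.21, -0.83, -1.14, 0.24, -0.48, -0.09]
   182 0.8 0.35 0.2 154 177 [-0.43, -0.79, -0.96, 0.58, -0.09, -0.25]
   170 0.8 0.2 0.21 161 173 [-0.57, -0.78, -0.93, 0.64, 0.15, -0.36]
   162 0.8 0.1 0.25 164 171 [-0.66, -0.74, -0.89, 0.69, 0.31, -0.43]
   156 0.6 0.1 0.06 149 155 [-0.74, -0.93, -1.1, 0.5, 0.45, -0.4]
   154 0.8 0 0.32 168 169 [-0.74, -0.67, -0.85, 0.74, 0.45, -0.52]
   148 0.6 0 0.15 151 153 [-0.83, -0.84, -1.05, 0.55, 0.6, -0.49]
   146 0.5 0 0.06 143 146 [-0.87, -0.91, -1.15, 0.43, 0.68, -0.46]
20.0
   146 0.8 0.6 0.36 164 169 [-0.55, -0.63, -0.83, 0.66, -0.03, -0.12]
   145 0.5 0.6 0.11 146 144 [-0.55, -0.88, -1.1, 0.38, -0.01, 0.04]
   145 0.6 0.6 0.19 154 152 [-0.56, -0.8, -1.01, 0.47, -0.01, -0.01]
   125 0.8 0.35 0.4 165 162 [-0.76, -0.59, -0.79, 0.73, 0.35, -0.3]
   124 0.5 0.35 0.11 139 137 [-0.82, -0.87, -1.1, 0.41, 0.45, -0.12]
   124 0.6 0.35 0.21 147 145 [-0.8, -0.78, -1.0, 0.52, 0.43, -0.19]
   113 0.8 0.2 0.47 158 159 [-0.88, -0.5, -0.74, 0.8, 0.56, -0.43]

[... 2425 characters left out ...]
 16 0 0 0.11 26 9 [-1.19, 0.39, -1.1, -1.49, 1.11, 1.08]
   16 0.6 0.35 0.5 76 105 [-1.14, -0.04, -0.59, 0.84, 0.97, -0.26]
68.0
   43 0 0.6 0.06 61 77 [-0.92, -0.61, -1.15, 0.1, 0.5, 0.78]
   36 0.1 0.6 0.13 64 78 [-0.96, -0.55, -1.08, 0.2, 0.59, 0.65]
   29 0.2 0.6 0.22 67 81 [-1.0, -0.48, -0.99, 0.31, 0.66, 0.51]
   28 0.8 0.6 0.74 88 116 [-1.03, 0.04, -0.4, 1.06, 0.73, -0.29]
   26 0.6 0.6 0.61 81 102 [-1.04, -0.13, -0.6, 0.82, 0.76, -0.05]
   24 0 0 0.12 16 0 [-1.18, 0.45, -1.09, -1.54, 1.11, 1.19]
   24 0.3 0.6 0.31 71 85 [-1.02, -0.39, -0.9, 0.43, 0.71, 0.37]
   24 0.5 0.6 0.5 78 96 [-1.04, -0.22, -0.71, 0.69, 0.76, 0.09]
   23 0.4 0.6 0.4 74 90 [-1.04, -0.31, -0.81, 0.56, 0.74, 0.23]
```

```bash
cat > mv.py <<'E'
from plan import *
from station import arm
def rows(p1,R1,n,p0=None,R0=None):
    if p0 is None:
        s=arm.read_state();p0=np.array(s['eef_pos']);R0=np.array(s['tcp_rot'])
    w=Ro.from_matrix(R0.T@R1).as_rotvec()/n
    S=sum(R0@Ro.from_rotvec(k*w).as_matrix() for k in range(n))
    d=np.linalg.solve(S,p1-p0)*1e3
    print(n,'rows t',np.round(d,1),'w',np.round(w,3))
    return d,w
E
cat > show.py <<'E'
from mv import *
E
python3 - <<'E'
from mv import *
p,Rt=tcp(0,.7,0,139,5); t=Rt[:,0]
pp=p-.09*t
print(p,pp,np.round(Rt,3)); q,e=ik(pp,Rt,[-.9,-.9,-1.,.4,.9,-.5]);print(np.round(q,2),e)
rows(pp,Rt,8)
E
```

```text
[ 0.49298705 -0.18835969  0.145     ] [ 0.42432959 -0.18340779  0.20297959] [[ 0.763 -0.643  0.072]
 [-0.055  0.046  0.997]
 [-0.644 -0.765  0.   ]]
[-1.01 -0.99 -0.91  1.05  0.67 -0.73] 0.0014001143940359166
8 rows t [33.4  0.7 -9.5] w [ 0.006 -0.005 -0.061]
```

Run:
```python
from mv import *
for al in (.8,.9,1.0,1.1):
  for b in (.06,.08):
    p,Rt=tcp(0,al,0,139,5); t=Rt[:,0]
    q,e=ik(p-b*t,Rt,[-.9,-.9,-1.,.4,.9,-.5]);print(al,b,np.round(q,2),e,p-b*t)
p,Rt=tcp(0,1.0,0,139,5);rows(p-.08*Rt[:,0],Rt,8)
```

```text
0.8 0.06 [-0.87 -0.84 -0.83  0.98  0.52 -0.63] 7.708928997896548e-09 [ 0.45129295 -0.18535252  0.18804137]
0.8 0.08 [-0.9  -0.87 -0.82  1.04  0.54 -0.67] 1.620336094126548e-14 [ 0.43739492 -0.18435012  0.20238849]
0.9 0.06 [-0.8  -0.73 -0.73  1.03  0.43 -0.61] 1.6480215305098634e-14 [ 0.45578708 -0.18567665  0.19199961]
0.9 0.08 [-0.83 -0.75 -0.71  1.09  0.44 -0.64] 9.809458132743631e-09 [ 0.44338709 -0.18478231  0.20766615]
1.0 0.06 [-0.74 -0.61 -0.62  1.1   0.34 -0.58] 9.731309108839184e-15 [ 0.4606529  -0.1860276   0.19548826]
1.0 0.08 [-0.76 -0.64 -0.6   1.15  0.35 -0.6 ] 2.8215122866935286e-14 [ 0.44987485 -0.18525024  0.21231768]
1.1 0.06 [-0.68 -0.5  -0.51  1.17  0.26 -0.56] 1.3823312137308165e-14 [ 0.46584179 -0.18640185  0.19847244]
1.1 0.08 [-0.7  -0.52 -0.48  1.22  0.27 -0.57] 2.851509045215734e-13 [ 0.45679337 -0.18574923  0.21629659]
8 rows t [33.3 -7.  -9.6] w [ 0.005 -0.005 -0.023]
```

Request:
arm_command:
  targets:
    - {"tx": 33,"ty": -7,"tz": -9.5,"wx": 0.005,"wy": -0.005,"wz": -0.023}
    - {"tx": 33,"ty": -7,"tz": -9.5,"wx": 0.005,"wy": -0.005,"wz": -0.023}
    - {"tx": 33,"ty": -7,"tz": -9.5,"wx": 0.005,"wy": -0.005,"wz": -0.023}
    - {"tx": 33,"ty": -7,"tz": -9.5,"wx": 0.005,"wy": -0.005,"wz": -0.023}
    - {"tx": 33,"ty": -7,"tz": -9.5,"wx": 0.005,"wy": -0.005,"wz": -0.023}
    - {"tx": 20,"ty": -5,"tz": -6,"wx": 0.005,"wy": -0.005,"wz": -0.02}
    - {"tx": 0,"ty": 0,"tz": 0,"wx": 0,"wy": 0,"wz": 0}
  fingers: 0.55

```text
time: 4.0
eef_pos: [0.4039, -0.1563, 0.2719]
tcp_rot: [[0.504, -0.861, 0.062], [-0.047, 0.044, 0.998], [-0.862, -0.506, -0.018]]
wrist_force: [-1.1, 0.7, -0.9]
opening: 0.0471
```

```bash
python3 log.py
python3 - <<'E'
from mv import *
p,Rt=tcp(0,1.0,0,139,5);rows(p-.08*Rt[:,0],Rt,3)
E
```

```text
time 4.0
joint_pos [-0.763, -0.731, -0.507, 1.363, 0.32, -0.635]
eef_pos [0.404, -0.156, 0.272]
tcp_rot [[0.504, -0.861, 0.062], [-0.047, 0.044, 0.998], [-0.862, -0.506, -0.018]]
wrist_force [-1.079, 0.691, -0.914]
opening 0.047
3 rows t [25.3 -3.3 -8.4] w [ 0.006 -0.003 -0.013]
```

Request:
arm_command:
  targets:
    - {"tx": 20,"ty": -3,"tz": -8,"wx": 0.006,"wy": -0.003,"wz": -0.012}
    - {"tx": 20,"ty": -3,"tz": -8,"wx": 0.006,"wy": -0.003,"wz": -0.012}
    - {"tx": 15,"ty": -3,"tz": -8,"wx": 0.006,"wy": -0.003,"wz": -0.012}
    - {"tx": 0,"ty": 0,"tz": 0,"wx": 0,"wy": 0,"wz": 0}
    - {"tx": 0,"ty": 0,"tz": 0,"wx": 0,"wy": 0,"wz": 0}

```text
time: 4.42
eef_pos: [0.4388, -0.1808, 0.2298]
tcp_rot: [[0.534, -0.843, 0.068], [-0.036, 0.058, 0.998], [-0.845, -0.535, 0.001]]
wrist_force: [0.3, -0.2, 0.7]
opening: 0.0468
```

```bash
python3 log.py
python3 - <<'E'
from h import *
p=cap('wrist','w5.png')
E
```

```text
time 4.417
joint_pos [-0.771, -0.658, -0.57, 1.209, 0.354, -0.621]
eef_pos [0.439, -0.181, 0.23]
tcp_rot [[0.534, -0.843, 0.068], [-0.036, 0.058, 0.998], [-0.845, -0.535, 0.001]]
wrist_force [0.348, -0.213, 0.716]
opening 0.047
```

View pics/w5.png

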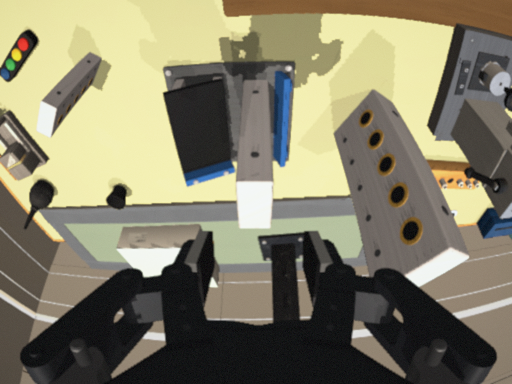

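Run:
```python
from h import *
p=load('w5.png')
cv2.imwrite('pics/w5c.png',cv2.resize(p['pixels'][50:240,155:305],None,fx=3.1,fy=3.1,interpolation=2))
cv2.imwrite('pics/w5d.png',cv2.resize(p['pixels'][60:240,215:305],None,fx=3.3,fy=3.3,interpolation=2))
```

```text
(no output)
```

View pics/w5c.png

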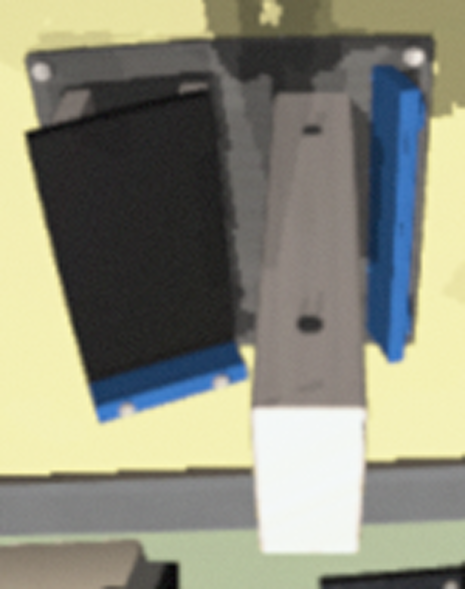

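Run:
```python
from fitrest import *
p=load('w5.png')
c=lambda u,v:np.array([155+u/3.1,50+v/3.1])
s,k=np.sin(np.radians(22)),np.cos(np.radians(22))
Rp=[(c(28,132),(-85,-85,52.5)),(c(93,380),(30,-85,52.5)),(c(235,345),(30,-25,28.2)),(c(208,93),(-85,-25,28.2)),(c(372,67),(-85,30,6)),(c(402,87),(-85,30+25*s,6+25*k)),(c(389,356),(45,30+25*s,6+25*k))]
Mp=[(c(275,94),(-30,-14,6)),(c(350,95),(-30,14,6)),(c(253,406),(-30,-14,166)),(c(366,406),(-30,14,166)),(c(262,552),(30,-14,166)),(c(357,552),(30,14,166))]
fit(p,Rp,Mp)
# small lookalike top corners
for u in [(39,118),(52,135),(101,63),(92,53)]: print(np.round(atz(p,u,.105,True),4))
```

```text
rest [ 0.5318 -0.1964 -0.0506] res [[-0.7, 1.7], [-1.6, 0.6], [0.7, -2.2], [1.4, -0.5], [-0.2, -2.1], [0.1, 0.7], [0.3, 2.4]]
man [ 0.489  -0.1861 -0.0747] res [[-0.2, -1.5], [0.4, -1.7], [-1.3, 0.9], [1.1, 1.1], [-0.6, 0.6], [0.6, 0.7]]
[ 0.4149 -0.3951  0.105 ]
[ 0.4379 -0.3904  0.105 ]
[ 0.3764 -0.3008  0.105 ]
[ 0.3659 -0.3057  0.105 ]
```

```bash
sed -i 's/^Mx,My.*/Mx,My,Mpsi=.489,-.187,-.074/;s/^Y0=-4.0/Y0=-5.0/' plan.py
python3 - <<'E'
from mv import *
p,Rt=tcp(0,1.0,0,138,5);rows(p,Rt,5)
E
```

```text
5 rows t [20.5 -0.1 -0.5] w [ 0.001  0.001 -0.001]
```

Request:
arm_command:
  targets:
    - {"tx": 20,"ty": 0,"tz": -0.5,"wx": 0.001,"wy": 0.001,"wz": -0.001}
    - {"tx": 20,"ty": 0,"tz": -0.5,"wx": 0.001,"wy": 0.001,"wz": -0.001}
    - {"tx": 20,"ty": 0,"tz": -0.5,"wx": 0.001,"wy": 0.001,"wz": -0.001}
    - {"tx": 20,"ty": 0,"tz": -0.5,"wx": 0.001,"wy": 0.001,"wz": -0.001}
    - {"tx": 8,"ty": 0,"tz": 0,"wx": 0,"wy": 0,"wz": 0}
    - {"tx": 0,"ty": 0,"tz": 0,"wx": 0,"wy": 0,"wz": 0}
    - {"tx": 0,"ty": 0,"tz": 0,"wx": 0,"wy": 0,"wz": 0}

```text
time: 5.05
eef_pos: [0.4905, -0.1872, 0.1702]
tcp_rot: [[0.549, -0.833, 0.071], [-0.05, 0.052, 0.997], [-0.834, -0.551, -0.014]]
wrist_force: [1.0, -0.1, 0.6]
opening: 0.0471
```

```bash
python3 log.py
python3 - <<'E'
from h import *
p=cap('wrist','w6.png'); s=cap('scene','s6.png'); 
cv2.imwrite('pics/s6c.png',cv2.resize(s['pixels'][150:270,200:340],None,fx=4.5,fy=4.5,interpolation=2))
from mv import *
p,Rt=tcp(0,1.0,0,138,5);rows(p,Rt,2)
E
```

```text
time 5.05
joint_pos [-0.681, -0.555, -0.642, 0.982, 0.312, -0.534]
eef_pos [0.49, -0.187, 0.17]
tcp_rot [[0.549, -0.833, 0.071], [-0.05, 0.052, 0.997], [-0.834, -0.551, -0.014]]
wrist_force [0.955, -0.092, 0.568]
opening 0.047
2 rows t [12.2  6.   0.5] w [ 0.005 -0.005  0.007]
```

View pics/w6.png

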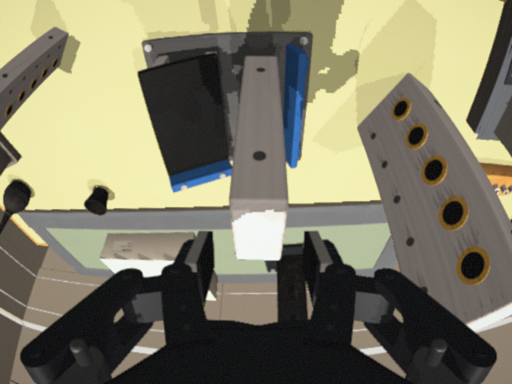

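View pics/s6c.png

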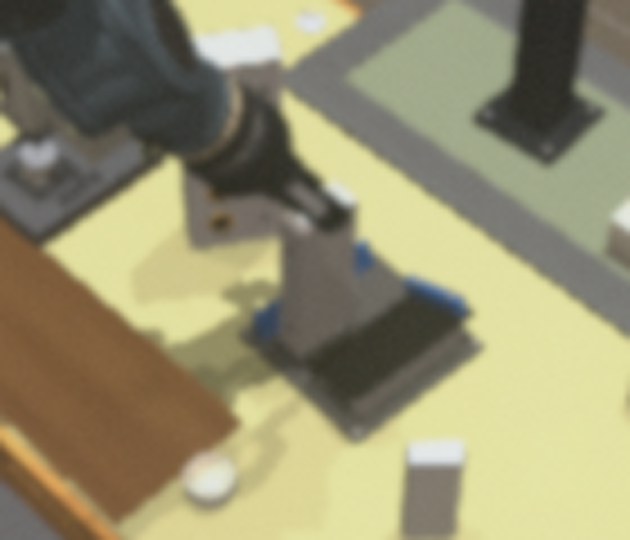

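Request:
arm_command:
  targets:
    - {"tx": 12,"ty": 6,"tz": 0,"wx": 0.005,"wy": -0.005,"wz": 0.007}
    - {"tx": 12,"ty": 6,"tz": 0,"wx": 0.005,"wy": -0.005,"wz": 0.007}
    - {"tx": 2,"ty": 1,"tz": 0,"wx": 0,"wy": 0,"wz": 0}
    - {"tx": 0,"ty": 0,"tz": 0,"wx": 0,"wy": 0,"wz": 0}

```text
time: 5.48
eef_pos: [0.4951, -0.1901, 0.1441]
tcp_rot: [[0.542, -0.837, 0.076], [-0.044, 0.062, 0.997], [-0.839, -0.544, -0.003]]
wrist_force: [0.2, 1.1, 0.5]
opening: 0.0468
```

Request:
arm_command:
  targets:
    - {"tx": 0,"ty": 0,"tz": 0,"wx": 0,"wy": 0,"wz": 0}
    - {"tx": 0,"ty": 0,"tz": 0,"wx": 0,"wy": 0,"wz": 0}
    - {"tx": 0,"ty": 0,"tz": 0,"wx": 0,"wy": 0,"wz": 0}
  fingers: 0.42
  newtons: 20

```text
time: 5.73
eef_pos: [0.4944, -0.1899, 0.1426]
tcp_rot: [[0.54, -0.838, 0.077], [-0.043, 0.064, 0.997], [-0.84, -0.542, -0.002]]
wrist_force: [-0.8, 0.2, 0.5]
opening: 0.0361
```

```bash
python3 log.py
python3 - <<'E'
from h import *
p=cap('wrist','w7.png')
from mv import *
p,Rt=tcp(0,1.0,0,138,5);rows(p,Rt,2)
E
```

```text
time 5.733
joint_pos [-0.681, -0.518, -0.67, 0.931, 0.311, -0.526]
eef_pos [0.494, -0.19, 0.143]
tcp_rot [[0.54, -0.838, 0.077], [-0.043, 0.064, 0.997], [-0.84, -0.542, -0.002]]
wrist_force [-0.82, 0.234, 0.518]
opening 0.036
2 rows t [-0.7 -0.1  1.2] w [-0.001 -0.002  0.001]
```

View pics/w7.png

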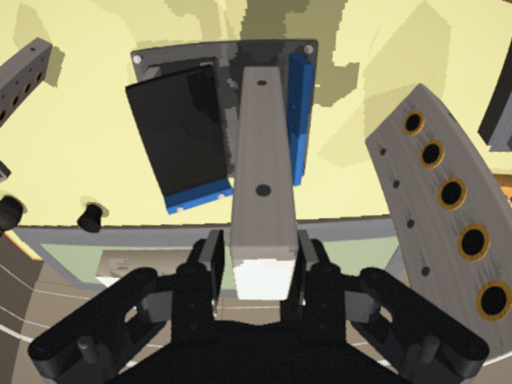

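```bash
cat > traj.py <<'E'
from clear import *
def dd(ga,w,xd): return w/2/np.cos(ga)-(30+xd)*np.tan(ga)
#   th, al, ga, w, s, xd
K=[(0,1.0,0,33,138,5),(8,.95,0,33,138,5),(16,.9,0,33,138,5),(24,.82,0,33,138,5),(32,.74,0,33,138,5),(40,.66,0,33,138,4),(46,.6,.1,35,138,3),(51,.55,.2,38,138,3),(56,.5,.35,42,138,2),(60,.45,.45,45,138,1),(64,.4,.5,46,138,0),(68,.35,.5,46,138,0)]
def pose(k,th=None,sl=None):
    t,al,ga,w,s,xd=K[k]; th=np.radians(t if th is None else th)
    d=14 if k<3 else dd(ga,w,xd)
    return tcp(th,al,ga,s,xd,sl,d)
E
python3 - <<'E'
from traj import *
q=np.array([-.68,-.52,-.67,.93,.31,-.53])
for k in range(len(K)):
    p,Rt=pose(k); qn,e=ik(p,Rt,q); B,L=pts(p,Rt,qn)
    print(K[k],np.round(p,3),np.round(qn,2),round(e,5),'marg',round(min((qn-lo).min(),(hi-qn).min()),2),'dq',round(np.abs(qn-q).max(),2),
     'small',round(min(insmall(B),*[insmall(x,r) for x,r in L])*1e3),'tab',round(min(clr(B,cy['table']),*[clr(x,cy['table'],r) for x,r in L])*1e3)); q=qn
E
```

```text
(0, 1.0, 0, 33, 138, 5) [ 0.494 -0.187  0.144] [-0.68 -0.52 -0.67  0.94  0.31 -0.53] 0.0 marg 0.47 dq 0.01 small 161 tab 182
(8, 0.95, 0, 33, 138, 5) [ 0.493 -0.207  0.145] [-0.82 -0.45 -0.63  0.97  0.5  -0.59] 0.0 marg 0.54 dq 0.19 small 136 tab 173
(16, 0.9, 0, 33, 138, 5) [ 0.491 -0.226  0.143] [-0.93 -0.35 -0.59  1.01  0.66 -0.65] 0.0 marg 0.62 dq 0.16 small 111 tab 160
(24, 0.82, 0, 33, 138, 5) [ 0.49  -0.242  0.139] [-1.03 -0.25 -0.58  1.03  0.82 -0.7 ] 0.0 marg 0.63 dq 0.16 small 89 tab 144
(32, 0.74, 0, 33, 138, 5) [ 0.489 -0.26   0.132] [-1.12 -0.14 -0.56  1.04  0.96 -0.73] 0.0 marg 0.51 dq 0.14 small 67 tab 124
(40, 0.66, 0, 33, 138, 4) [ 0.486 -0.277  0.122] [-1.18 -0.02 -0.54  1.06  1.08 -0.76] 0.0 marg 0.39 dq 0.12 small 42 tab 104
(46, 0.6, 0.1, 35, 138, 3) [ 0.485 -0.287  0.112] [-1.2  -0.08 -0.62  0.91  1.09 -0.57] 0.0 marg 0.38 dq 0.19 small 30 tab 93
(51, 0.55, 0.2, 38, 138, 3) [ 0.484 -0.293  0.103] [-1.19 -0.14 -0.7   0.77  1.06 -0.37] 0.0 marg 0.41 dq 0.2 small 25 tab 85
(56, 0.5, 0.35, 42, 138, 2) [ 0.483 -0.296  0.092] [-1.16 -0.25 -0.78  0.65  0.95 -0.14] 0.0 marg 0.43 dq 0.23 small 23 tab 81
(60, 0.45, 0.45, 45, 138, 1) [ 0.482 -0.297  0.084] [-1.13 -0.32 -0.83  0.58  0.87  0.01] 0.0 marg 0.38 dq 0.16 small 18 tab 77
(64, 0.4, 0.5, 46, 138, 0) [ 0.481 -0.295  0.075] [-1.12 -0.34 -0.86  0.54  0.84  0.12] 0.0 marg 0.35 dq 0.11 small 14 tab 71
(68, 0.35, 0.5, 46, 138, 0) [ 0.481 -0.29   0.067] [-1.12 -0.34 -0.9   0.48  0.87  0.22] 0.0 marg 0.31 dq 0.09 small 15 tab 61
```

```bash
cat > nx.py <<'E'
import sys
from traj import *
from mv import rows
k=int(sys.argv[1]);n=int(sys.argv[2]);kw={}
if len(sys.argv)>3: kw['th']=float(sys.argv[3])
if len(sys.argv)>4: kw['sl']=float(sys.argv[4])/1e3
p,Rt=pose(k,**kw); rows(p,Rt,n)
from station import arm
s=arm.read_state(); print(round(s['time'],2),'F',np.round(s['wrist_force'],1),'op',round(s['opening'],4),'p',np.round(s['eef_pos'],3), 'tgt',np.round(p,3))
E
python3 nx.py 1 6
```

```text
6 rows t [-0.5 -0.2 -2.8] w [ 0.013 -0.02  -0.008]
5.78 F [-0.6  0.5 -0.7] op 0.0359 p [ 0.494 -0.19   0.143] tgt [ 0.493 -0.207  0.145]
```

Request:
arm_command:
  targets:
    - {"tx": 0,"ty": 0,"tz": 1,"wx": 0,"wy": 0,"wz": 0}
    - {"tx": 0,"ty": 0,"tz": 1,"wx": 0,"wy": 0,"wz": 0}
    - {"tx": -0.5,"ty": 0,"tz": -3,"wx": 0.013,"wy": -0.02,"wz": -0.008}
    - {"tx": -0.5,"ty": 0,"tz": -3,"wx": 0.013,"wy": -0.02,"wz": -0.008}
    - {"tx": -0.5,"ty": 0,"tz": -3,"wx": 0.013,"wy": -0.02,"wz": -0.008}
    - {"tx": -0.5,"ty": 0,"tz": -3,"wx": 0.013,"wy": -0.02,"wz": -0.008}
    - {"tx": -0.5,"ty": 0,"tz": -3,"wx": 0.013,"wy": -0.02,"wz": -0.008}
    - {"tx": -0.5,"ty": 0,"tz": -3,"wx": 0.013,"wy": -0.02,"wz": -0.008}
  fingers: 0.385

```text
time: 6.45
eef_pos: [0.4934, -0.204, 0.1478]
tcp_rot: [[0.595, -0.801, 0.067], [0.077, 0.139, 0.987], [-0.8, -0.582, 0.144]]
wrist_force: [0.4, 0.5, -0.4]
opening: 0.0333
```

```bash
python3 log.py; python3 nx.py 2 6; python3 -c "
from h import *
p=cap('wrist','w8.png')"
```

```text
time 6.45
joint_pos [-0.817, -0.453, -0.635, 0.975, 0.508, -0.594]
eef_pos [0.493, -0.204, 0.148]
tcp_rot [[0.595, -0.801, 0.067], [0.077, 0.139, 0.987], [-0.8, -0.582, 0.144]]
wrist_force [0.351, 0.476, -0.372]
opening 0.033
6 rows t [ 0.   0.2 -3.8] w [ 0.014 -0.017 -0.007]
6.45 F [ 0.4  0.5 -0.4] op 0.0333 p [ 0.493 -0.204  0.148] tgt [ 0.491 -0.226  0.143]
```

View pics/w8.png

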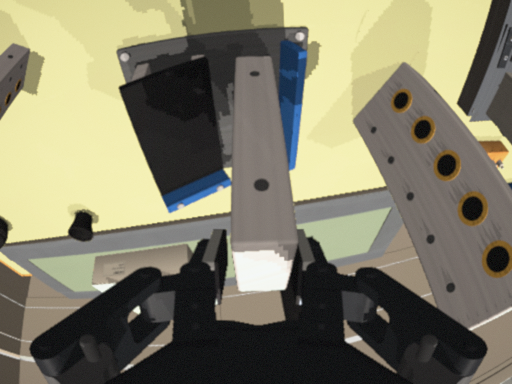

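Request:
arm_command:
  targets:
    - {"tx": 0,"ty": 0.2,"tz": -3.8,"wx": 0.014,"wy": -0.017,"wz": -0.007}
    - {"tx": 0,"ty": 0.2,"tz": -3.8,"wx": 0.014,"wy": -0.017,"wz": -0.007}
    - {"tx": 0,"ty": 0.2,"tz": -3.8,"wx": 0.014,"wy": -0.017,"wz": -0.007}
    - {"tx": 0,"ty": 0.2,"tz": -3.8,"wx": 0.014,"wy": -0.017,"wz": -0.007}
    - {"tx": 0,"ty": 0.2,"tz": -3.8,"wx": 0.014,"wy": -0.017,"wz": -0.007}
    - {"tx": 0,"ty": 0.2,"tz": -3.8,"wx": 0.014,"wy": -0.017,"wz": -0.007}

```text
time: 7.0
eef_pos: [0.4916, -0.2279, 0.1447]
tcp_rot: [[0.638, -0.767, 0.069], [0.168, 0.227, 0.959], [-0.751, -0.6, 0.274]]
wrist_force: [-0.0, -1.0, 0.2]
opening: 0.0327
```

```bash
python3 nx.py 3 6; python3 -c "
from h import *
p=cap('wrist','w9.png')"
```

```text
6 rows t [ 0.   0.2 -2.6] w [ 0.016 -0.018 -0.013]
7.0 F [-0.  -1.   0.2] op 0.0327 p [ 0.492 -0.228  0.145] tgt [ 0.49  -0.242  0.139]
```

View pics/w9.png

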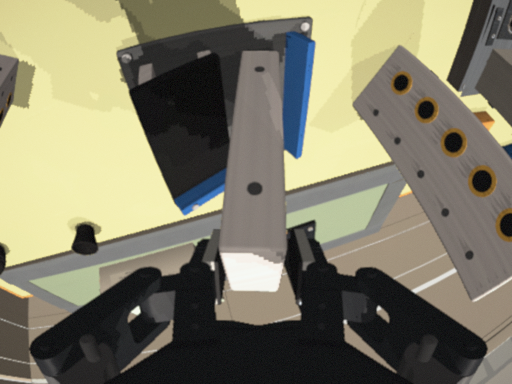

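Request:
arm_command:
  targets:
    - {"tx": 0,"ty": 0.2,"tz": -2.6,"wx": 0.016,"wy": -0.018,"wz": -0.013}
    - {"tx": 0,"ty": 0.2,"tz": -2.6,"wx": 0.016,"wy": -0.018,"wz": -0.013}
    - {"tx": 0,"ty": 0.2,"tz": -2.6,"wx": 0.016,"wy": -0.018,"wz": -0.013}
    - {"tx": 0,"ty": 0.2,"tz": -2.6,"wx": 0.016,"wy": -0.018,"wz": -0.013}
    - {"tx": 0,"ty": 0.2,"tz": -2.6,"wx": 0.016,"wy": -0.018,"wz": -0.013}
    - {"tx": 0,"ty": 0.2,"tz": -2.6,"wx": 0.016,"wy": -0.018,"wz": -0.013}

```text
time: 7.55
eef_pos: [0.4903, -0.245, 0.1397]
tcp_rot: [[0.707, -0.704, 0.068], [0.248, 0.337, 0.908], [-0.663, -0.625, 0.413]]
wrist_force: [0.5, -0.1, -0.1]
opening: 0.0328
```

```bash
python3 nx.py 4 6; python3 -c "
from h import *
p=cap('wrist','w10.png')"
```

```text
6 rows t [-0.1  0.1 -2.9] w [ 0.016 -0.016 -0.012]
7.55 F [ 0.5 -0.1 -0.1] op 0.0328 p [ 0.49  -0.245  0.14 ] tgt [ 0.489 -0.26   0.132]
```

View pics/w10.png

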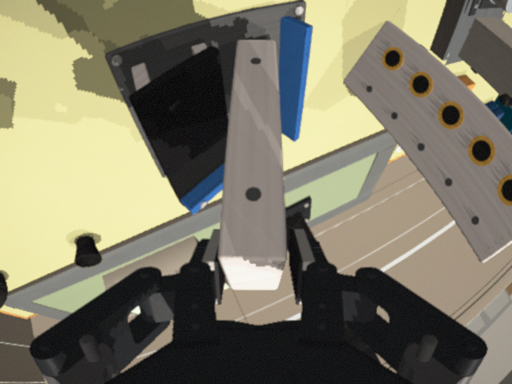

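Request:
arm_command:
  targets:
    - {"tx": 0,"ty": 0,"tz": -2.9,"wx": 0.016,"wy": -0.016,"wz": -0.012}
    - {"tx": 0,"ty": 0,"tz": -2.9,"wx": 0.016,"wy": -0.016,"wz": -0.012}
    - {"tx": 0,"ty": 0,"tz": -2.9,"wx": 0.016,"wy": -0.016,"wz": -0.012}
    - {"tx": 0,"ty": 0,"tz": -2.9,"wx": 0.016,"wy": -0.016,"wz": -0.012}
    - {"tx": 0,"ty": 0,"tz": -2.9,"wx": 0.016,"wy": -0.016,"wz": -0.012}
    - {"tx": 0,"ty": 0,"tz": -2.9,"wx": 0.016,"wy": -0.016,"wz": -0.012}

```text
time: 8.1
eef_pos: [0.4893, -0.2627, 0.1313]
tcp_rot: [[0.766, -0.64, 0.061], [0.306, 0.448, 0.84], [-0.565, -0.625, 0.539]]
wrist_force: [0.1, -0.9, 0.4]
opening: 0.0329
```

```bash
python3 nx.py 5 6; python3 -c "
from h import *
p=cap('wrist','w11.png'); s=cap('scene','s11.png'); 
cv2.imwrite('pics/s11c.png',cv2.resize(s['pixels'][150:270,200:340],None,fx=4.5,fy=4.5,interpolation=2))"
```

```text
6 rows t [-0.4  0.1 -2.9] w [ 0.017 -0.014 -0.013]
8.1 F [ 0.1 -0.9  0.4] op 0.0329 p [ 0.489 -0.263  0.131] tgt [ 0.486 -0.277  0.122]
```

View pics/w11.png

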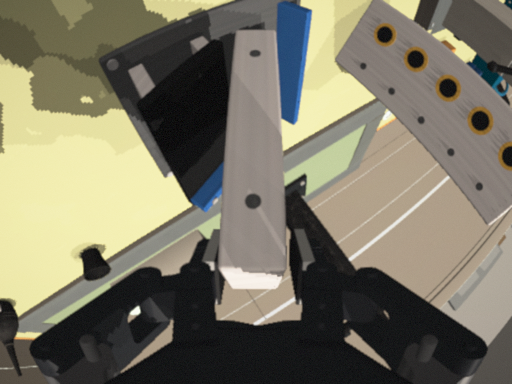

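View pics/s11c.png

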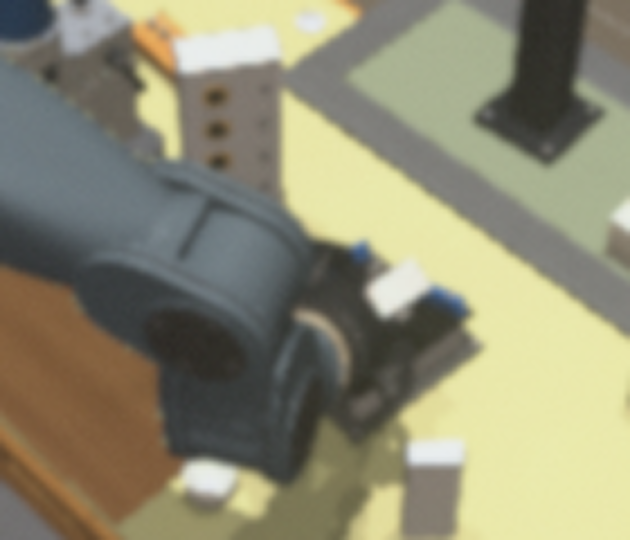

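Request:
arm_command:
  targets:
    - {"tx": -0.4,"ty": 0,"tz": -2.9,"wx": 0.017,"wy": -0.014,"wz": -0.013}
    - {"tx": -0.4,"ty": 0,"tz": -2.9,"wx": 0.017,"wy": -0.014,"wz": -0.013}
    - {"tx": -0.4,"ty": 0,"tz": -2.9,"wx": 0.017,"wy": -0.014,"wz": -0.013}
    - {"tx": -0.4,"ty": 0,"tz": -2.9,"wx": 0.017,"wy": -0.014,"wz": -0.013}
    - {"tx": -0.4,"ty": 0,"tz": -2.9,"wx": 0.017,"wy": -0.014,"wz": -0.013}
    - {"tx": -0.4,"ty": 0,"tz": -2.9,"wx": 0.017,"wy": -0.014,"wz": -0.013}

```text
time: 8.7
eef_pos: [0.4861, -0.2788, 0.1215]
tcp_rot: [[0.823, -0.566, 0.056], [0.336, 0.563, 0.755], [-0.458, -0.602, 0.654]]
wrist_force: [0.4, -0.5, -1.6]
opening: 0.0328
```

```bash
python3 nx.py 6 6; python3 -c "
from h import *
p=cap('wrist','w12.png')"
```

```text
6 rows t [ 0.1  0.2 -2.1] w [ 0.013  0.008 -0.008]
8.7 F [ 0.4 -0.5 -1.6] op 0.0328 p [ 0.486 -0.279  0.121] tgt [ 0.485 -0.287  0.112]
```

View pics/w12.png

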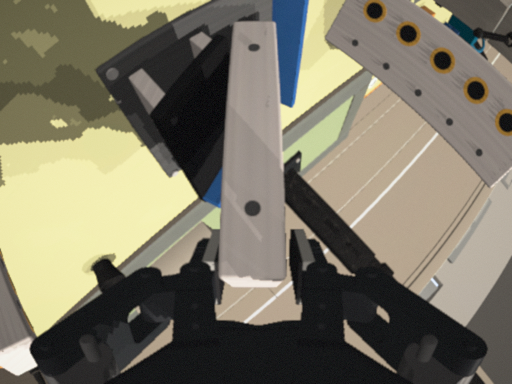

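Request:
arm_command:
  targets:
    - {"tx": 0,"ty": 0.2,"tz": -2.1,"wx": 0.013,"wy": 0.008,"wz": -0.008}
    - {"tx": 0,"ty": 0.2,"tz": -2.1,"wx": 0.013,"wy": 0.008,"wz": -0.008}
    - {"tx": 0,"ty": 0.2,"tz": -2.1,"wx": 0.013,"wy": 0.008,"wz": -0.008}
    - {"tx": 0,"ty": 0.2,"tz": -2.1,"wx": 0.013,"wy": 0.008,"wz": -0.008}
    - {"tx": 0,"ty": 0.2,"tz": -2.1,"wx": 0.013,"wy": 0.008,"wz": -0.008}
    - {"tx": 0,"ty": 0.2,"tz": -2.1,"wx": 0.013,"wy": 0.008,"wz": -0.008}
  fingers: 0.41

```text
time: 9.25
eef_pos: [0.4826, -0.2877, 0.1077]
tcp_rot: [[0.845, -0.515, 0.146], [0.272, 0.648, 0.711], [-0.461, -0.561, 0.688]]
wrist_force: [0.4, 0.2, 0.7]
opening: 0.0351
```

```bash
python3 nx.py 7 6; python3 -c "
from h import *
p=cap('wrist','w13.png')"
```

```text
6 rows t [ 0.4 -0.2 -1.1] w [ 0.01   0.009 -0.006]
9.25 F [0.4 0.2 0.7] op 0.0351 p [ 0.483 -0.288  0.108] tgt [ 0.484 -0.293  0.103]
```

View pics/w13.png

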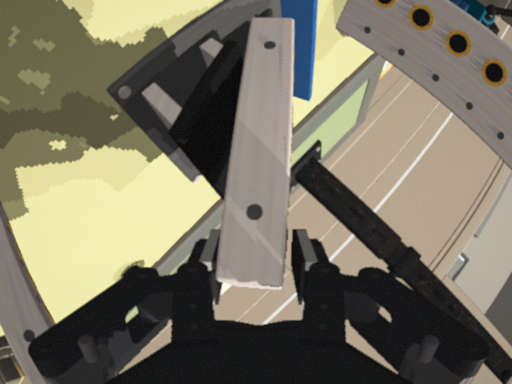

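Request:
arm_command:
  targets:
    - {"tx": 0.4,"ty": -0.2,"tz": -1.1,"wx": 0.01,"wy": 0.009,"wz": -0.006}
    - {"tx": 0.4,"ty": -0.2,"tz": -1.1,"wx": 0.01,"wy": 0.009,"wz": -0.006}
    - {"tx": 0.4,"ty": -0.2,"tz": -1.1,"wx": 0.01,"wy": 0.009,"wz": -0.006}
    - {"tx": 0.4,"ty": -0.2,"tz": -1.1,"wx": 0.01,"wy": 0.009,"wz": -0.006}
    - {"tx": 0.4,"ty": -0.2,"tz": -1.1,"wx": 0.01,"wy": 0.009,"wz": -0.006}
    - {"tx": 0.4,"ty": -0.2,"tz": -1.1,"wx": 0.01,"wy": 0.009,"wz": -0.006}
  fingers: 0.445

```text
time: 9.8
eef_pos: [0.4832, -0.2915, 0.1006]
tcp_rot: [[0.852, -0.472, 0.226], [0.21, 0.704, 0.678], [-0.479, -0.531, 0.699]]
wrist_force: [-0.3, -0.4, -0.0]
opening: 0.038
```

```bash
python3 nx.py 8 6; python3 -c "
from h import *
p=cap('wrist','w14.png');t=cap('top','t14.png')
cv2.imwrite('pics/t14c.png',cv2.resize(t['pixels'][150:230,270:370],None,fx=6,fy=6,interpolation=2))"
```

```text
6 rows t [ 0.5  0.2 -1.5] w [ 0.013  0.017 -0.005]
9.8 F [-0.3 -0.4 -0. ] op 0.038 p [ 0.483 -0.291  0.101] tgt [ 0.483 -0.296  0.092]
```

View pics/w14.png

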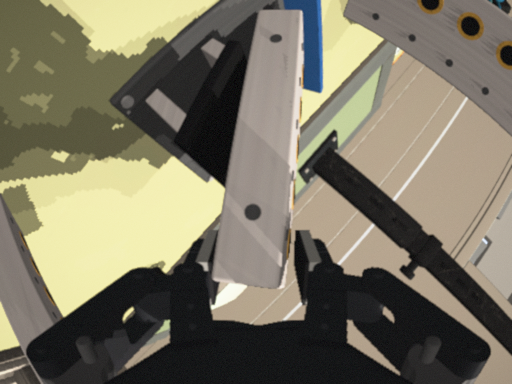

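View pics/t14c.png

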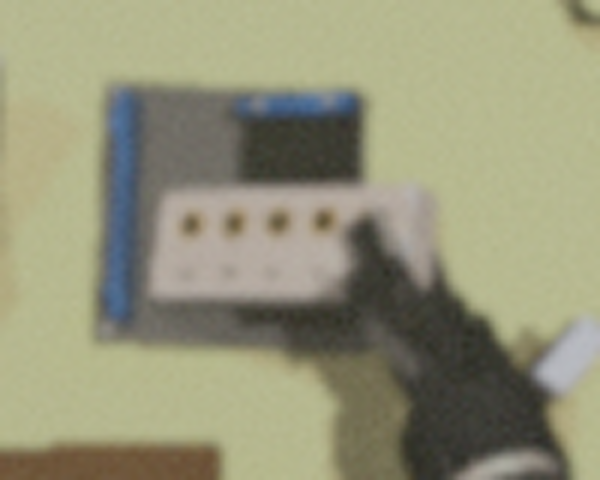

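Request:
arm_command:
  targets:
    - {"tx": 0.5,"ty": 0.2,"tz": -1.5,"wx": 0.013,"wy": 0.017,"wz": -0.005}
    - {"tx": 0.5,"ty": 0.2,"tz": -1.5,"wx": 0.013,"wy": 0.017,"wz": -0.005}
    - {"tx": 0.5,"ty": 0.2,"tz": -1.5,"wx": 0.013,"wy": 0.017,"wz": -0.005}
    - {"tx": 0.5,"ty": 0.2,"tz": -1.5,"wx": 0.013,"wy": 0.017,"wz": -0.005}
    - {"tx": 0.5,"ty": 0.2,"tz": -1.5,"wx": 0.013,"wy": 0.017,"wz": -0.005}
    - {"tx": 0.5,"ty": 0.2,"tz": -1.5,"wx": 0.013,"wy": 0.017,"wz": -0.005}
  fingers: 0.49

```text
time: 10.4
eef_pos: [0.4816, -0.2949, 0.09]
tcp_rot: [[0.834, -0.426, 0.351], [0.123, 0.764, 0.634], [-0.538, -0.486, 0.689]]
wrist_force: [0.1, -0.5, 0.0]
opening: 0.0422
```

```bash
python3 nx.py 9 6; python3 -c "
from h import *
p=cap('wrist','w15.png');t=cap('top','t15.png')
cv2.imwrite('pics/t15c.png',cv2.resize(t['pixels'][150:230,270:370],None,fx=6,fy=6,interpolation=2))"
```

```text
6 rows t [ 0.6  0.2 -0.9] w [ 0.012  0.011 -0.004]
10.4 F [ 0.1 -0.5  0. ] op 0.0422 p [ 0.482 -0.295  0.09 ] tgt [ 0.482 -0.297  0.084]
```

View pics/w15.png

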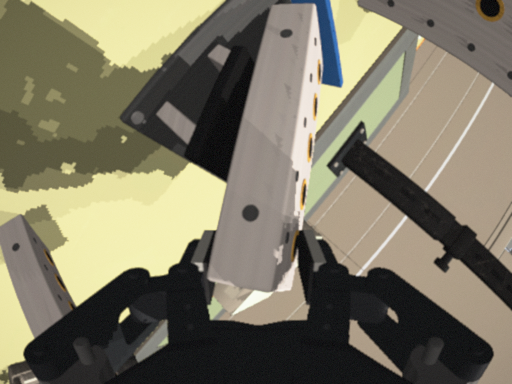

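View pics/t15c.png

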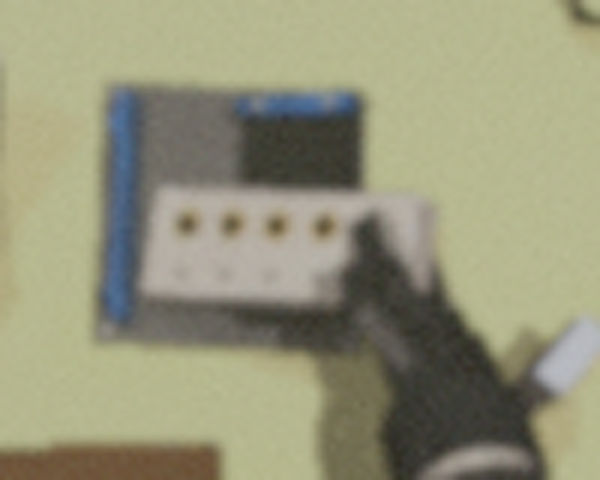

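Request:
arm_command:
  targets:
    - {"tx": 0.6,"ty": 0.2,"tz": -0.9,"wx": 0.012,"wy": 0.011,"wz": -0.004}
    - {"tx": 0.6,"ty": 0.2,"tz": -0.9,"wx": 0.012,"wy": 0.011,"wz": -0.004}
    - {"tx": 0.6,"ty": 0.2,"tz": -0.9,"wx": 0.012,"wy": 0.011,"wz": -0.004}
    - {"tx": 0.6,"ty": 0.2,"tz": -0.9,"wx": 0.012,"wy": 0.011,"wz": -0.004}
    - {"tx": 0.6,"ty": 0.2,"tz": -0.9,"wx": 0.012,"wy": 0.011,"wz": -0.004}
    - {"tx": 0.6,"ty": 0.2,"tz": -0.9,"wx": 0.012,"wy": 0.011,"wz": -0.004}
  fingers: 0.525

```text
time: 11.0
eef_pos: [0.4815, -0.2965, 0.0827]
tcp_rot: [[0.817, -0.379, 0.435], [0.066, 0.811, 0.582], [-0.574, -0.446, 0.687]]
wrist_force: [-1.1, 0.3, -1.3]
opening: 0.0446
```

```bash
python3 nx.py 10 6; python3 -c "
from h import *
p=cap('wrist','w16.png');t=cap('top','t16.png')
cv2.imwrite('pics/t16c.png',cv2.resize(t['pixels'][150:230,270:370],None,fx=6,fy=6,interpolation=2))"
```

```text
6 rows t [ 0.7  0.8 -0.8] w [ 0.013  0.004 -0.003]
11.0 F [-1.1  0.3 -1.3] op 0.0446 p [ 0.482 -0.296  0.083] tgt [ 0.481 -0.295  0.075]
```

View pics/w16.png

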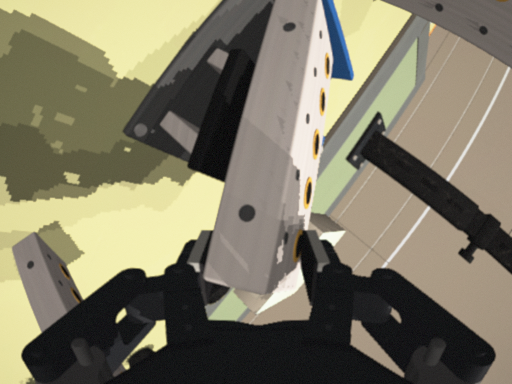

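View pics/t16c.png

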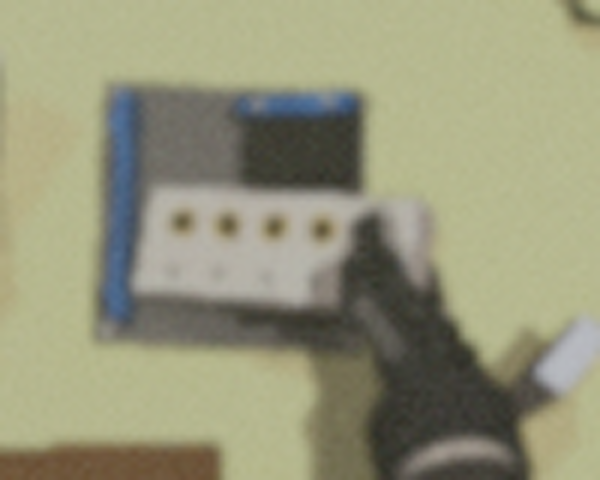

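Request:
arm_command:
  targets:
    - {"tx": 0.7,"ty": 0.8,"tz": -0.8,"wx": 0.013,"wy": 0.004,"wz": -0.003}
    - {"tx": 0.7,"ty": 0.8,"tz": -0.8,"wx": 0.013,"wy": 0.004,"wz": -0.003}
    - {"tx": 0.7,"ty": 0.8,"tz": -0.8,"wx": 0.013,"wy": 0.004,"wz": -0.003}
    - {"tx": 0.7,"ty": 0.8,"tz": -0.8,"wx": 0.013,"wy": 0.004,"wz": -0.003}
    - {"tx": 0.7,"ty": 0.8,"tz": -0.8,"wx": 0.013,"wy": 0.004,"wz": -0.003}
    - {"tx": 0.7,"ty": 0.8,"tz": -0.8,"wx": 0.013,"wy": 0.004,"wz": -0.003}
  fingers: 0.535

```text
time: 11.6
eef_pos: [0.481, -0.2942, 0.0743]
tcp_rot: [[0.812, -0.325, 0.485], [0.038, 0.858, 0.512], [-0.583, -0.398, 0.709]]
wrist_force: [-0.4, -1.8, -0.5]
opening: 0.0454
```

```bash
python3 nx.py 11 6; python3 -c "
from h import *
p=cap('wrist','w17.png');t=cap('top','t17.png')
cv2.imwrite('pics/t17c.png',cv2.resize(t['pixels'][150:230,270:370],None,fx=6,fy=6,interpolation=2))"
```

```text
6 rows t [ 0.8  1.1 -0.5] w [ 0.012 -0.005 -0.002]
11.6 F [-0.4 -1.8 -0.5] op 0.0454 p [ 0.481 -0.294  0.074] tgt [ 0.481 -0.29   0.067]
```

View pics/w17.png

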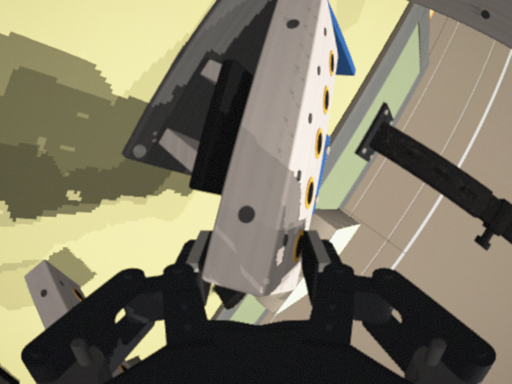

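View pics/t17c.png

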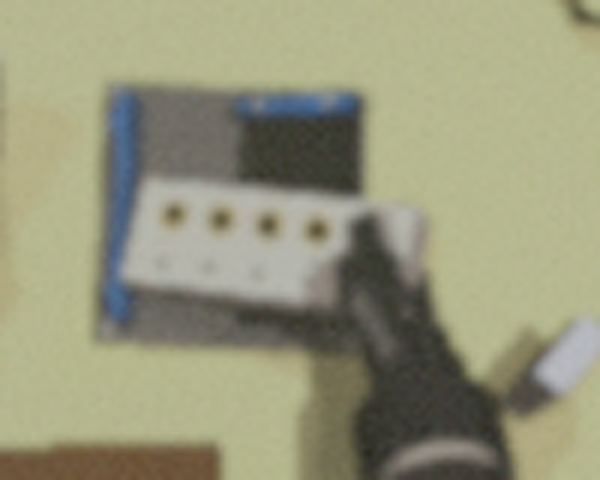

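Request:
arm_command:
  targets:
    - {"tx": 0.8,"ty": 1.1,"tz": -0.6,"wx": 0.012,"wy": -0.005,"wz": -0.002}
    - {"tx": 0.8,"ty": 1.1,"tz": -0.6,"wx": 0.012,"wy": -0.005,"wz": -0.002}
    - {"tx": 0.8,"ty": 1.1,"tz": -0.6,"wx": 0.012,"wy": -0.005,"wz": -0.002}
    - {"tx": 0.8,"ty": 1.1,"tz": -0.6,"wx": 0.012,"wy": -0.005,"wz": -0.002}
    - {"tx": 0.8,"ty": 1.1,"tz": -0.6,"wx": 0.012,"wy": -0.005,"wz": -0.002}
    - {"tx": 0.8,"ty": 1.1,"tz": -0.6,"wx": 0.012,"wy": -0.005,"wz": -0.002}

```text
time: 12.2
eef_pos: [0.4826, -0.2938, 0.0703]
tcp_rot: [[0.834, -0.275, 0.478], [0.036, 0.892, 0.45], [-0.55, -0.358, 0.754]]
wrist_force: [-1.8, -2.3, 1.5]
opening: 0.0459
```

```bash
python3 nx.py 11 6; python3 -c "
from h import *
p=cap('wrist','w18.png');t=cap('top','t18.png')
cv2.imwrite('pics/t18c.png',cv2.resize(t['pixels'][150:230,270:370],None,fx=6,fy=6,interpolation=2))"
```

```text
6 rows t [ 0.2  0.8 -0.3] w [0.001 0.001 0.001]
12.2 F [-1.8 -2.3  1.5] op 0.0459 p [ 0.483 -0.294  0.07 ] tgt [ 0.481 -0.29   0.067]
```

View pics/w18.png

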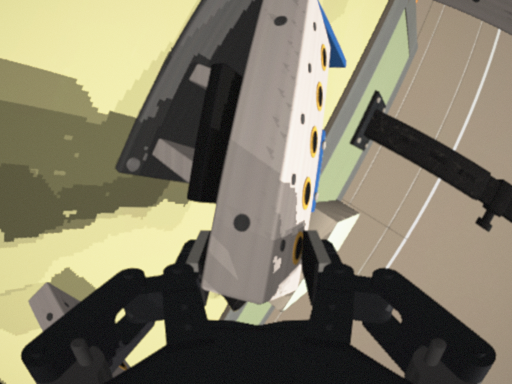

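View pics/t18c.png

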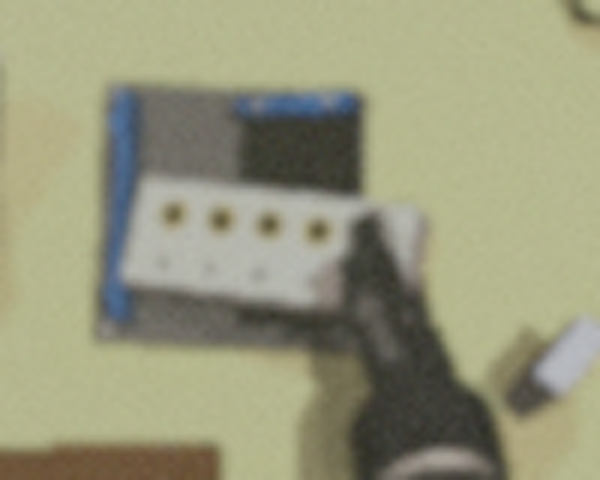

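Request:
arm_command:
  targets:
    - {"tx": 0,"ty": 0,"tz": -1,"wx": 0,"wy": 0,"wz": 0}
    - {"tx": 0,"ty": 0,"tz": -1,"wx": 0,"wy": 0,"wz": 0}
    - {"tx": 0,"ty": 0,"tz": -1,"wx": 0,"wy": 0,"wz": 0}
    - {"tx": 0,"ty": 0,"tz": -1,"wx": 0,"wy": 0,"wz": 0}

```text
time: 12.63
eef_pos: [0.4819, -0.2943, 0.069]
tcp_rot: [[0.837, -0.277, 0.472], [0.041, 0.892, 0.451], [-0.546, -0.358, 0.758]]
wrist_force: [1.3, -0.6, 2.0]
opening: 0.0457
```

```bash
python3 nx.py 11 6; python3 -c "
from h import *
p=cap('wrist','w19.png');s=cap('scene','s19.png')
a=cv2.resize(s['pixels'][180:260,230:330],None,fx=4,fy=4,interpolation=2);b=cv2.resize(p['pixels'][100:310,180:350],None,fx=2,fy=2)[:320,:340]
cv2.imwrite('pics/s19c.png',np.hstack([a[:320],b[:320]]))"
```

```text
6 rows t [ 0.2  0.8 -0. ] w [0.001 0.002 0.001]
12.63 F [ 1.3 -0.6  2. ] op 0.0457 p [ 0.482 -0.294  0.069] tgt [ 0.481 -0.29   0.067]
```

View pics/w19.png

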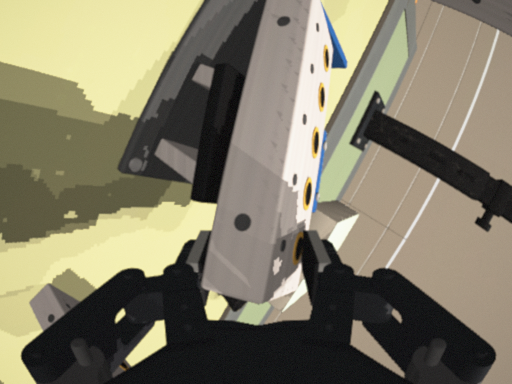

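View pics/s19c.png

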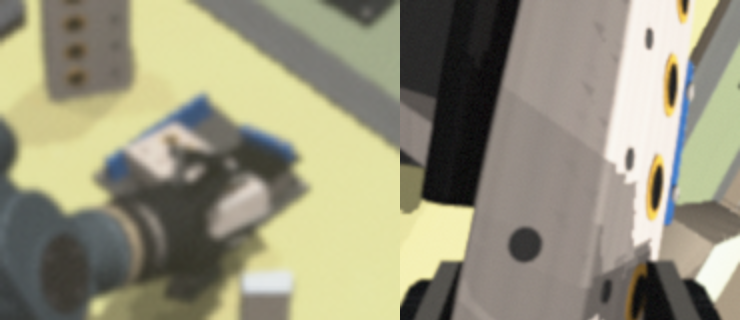

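Request:
arm_command:
  targets:
    - {"tx": 0,"ty": 0,"tz": 0,"wx": 0,"wy": 0,"wz": 0}
    - {"tx": 0,"ty": 0,"tz": 0,"wx": 0,"wy": 0,"wz": 0}
  fingers: 0.58

```text
time: 12.9
eef_pos: [0.4807, -0.2937, 0.0662]
tcp_rot: [[0.834, -0.277, 0.477], [0.04, 0.893, 0.448], [-0.55, -0.355, 0.756]]
wrist_force: [-0.3, -1.9, -0.1]
opening: 0.0496
```

Request:
arm_command:
  targets:
    - {"tx": 0,"ty": 0,"tz": 0,"wx": 0,"wy": 0,"wz": 0}
    - {"tx": 0,"ty": 0,"tz": 0,"wx": 0,"wy": 0,"wz": 0}
  fingers: 0.62

```text
time: 13.07
eef_pos: [0.4796, -0.2927, 0.0637]
tcp_rot: [[0.832, -0.277, 0.481], [0.041, 0.894, 0.446], [-0.553, -0.352, 0.755]]
wrist_force: [0.3, -0.5, -1.4]
opening: 0.0532
```

```bash
python3 nx.py 11 6; python3 -c "
from h import *
p=cap('wrist','w20.png')"
```

```text
6 rows t [-0.   0.1  0.7] w [-0.     0.001 -0.   ]
13.07 F [ 0.3 -0.5 -1.4] op 0.0532 p [ 0.48  -0.293  0.064] tgt [ 0.481 -0.29   0.067]
```

View pics/w20.png

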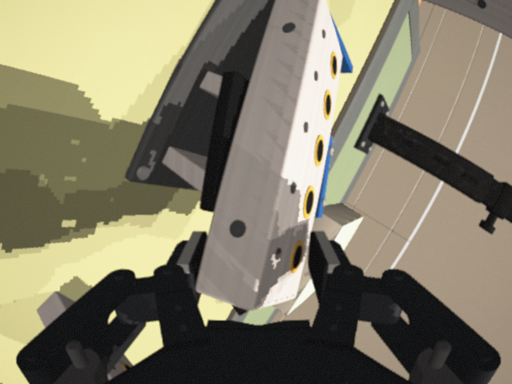

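Run:
```python
from clear import *
from station import arm
s=arm.read_state();p=np.array(s['eef_pos']);Rt=np.array(s['tcp_rot']);q=np.array(s['joint_pos'])
for b in (0,.03,.06,.09):
    pp=p-b*Rt[:,0];qn,e=ik(pp,Rt,q);B,L=pts(pp,Rt,qn);print(b,np.round(qn,2),round(e,5),round(insmall(B)*1e3),[round(min([insmall(x,r) for x,r in L])*1e3)])
```

```text
0 [-1.13 -0.32 -0.9   0.47  0.88  0.2 ] 0.0 14 [84]
0.03 [-1.2  -0.38 -0.89  0.61  0.91  0.11] 0.0 20 [109]
0.06 [-1.26 -0.42 -0.88  0.75  0.94  0.01] 0.0 41 [135]
0.09 [-1.34 -0.45 -0.85  0.9   0.96 -0.11] 0.0 68 [162]
```

Request:
arm_command:
  targets:
    - {"tx": -8,"ty": 0,"tz": 0,"wx": 0,"wy": 0,"wz": 0}
    - {"tx": -14,"ty": 0,"tz": 0,"wx": 0,"wy": 0,"wz": 0}
    - {"tx": -18,"ty": 0,"tz": 0,"wx": 0,"wy": 0,"wz": 0}
    - {"tx": -18,"ty": 0,"tz": 0,"wx": 0,"wy": 0,"wz": 0}
    - {"tx": -18,"ty": 0,"tz": 0,"wx": 0,"wy": 0,"wz": 0}
    - {"tx": -18,"ty": 0,"tz": 0,"wx": 0,"wy": 0,"wz": 0}
    - {"tx": 0,"ty": 0,"tz": 0,"wx": 0,"wy": 0,"wz": 0}

```text
time: 13.7
eef_pos: [0.3977, -0.2906, 0.1132]
tcp_rot: [[0.83, -0.283, 0.481], [0.05, 0.897, 0.44], [-0.556, -0.341, 0.758]]
wrist_force: [-0.9, -0.7, 0.6]
opening: 0.0533
```

```bash
python3 log.py; python3 -c "
from h import *
p=cap('wrist','w21.png');t=cap('top','t21.png');s=cap('scene','s21.png')
cv2.imwrite('pics/t21c.png',np.hstack([cv2.resize(t['pixels'][150:230,270:370],None,fx=4,fy=4,interpolation=2),cv2.resize(s['pixels'][180:260,230:330],None,fx=4,fy=4,interpolation=2)]))"
```

```text
time 13.7
joint_pos [-1.354, -0.456, -0.852, 0.946, 0.963, -0.146]
eef_pos [0.398, -0.291, 0.113]
tcp_rot [[0.83, -0.283, 0.481], [0.05, 0.897, 0.44], [-0.556, -0.341, 0.758]]
wrist_force [-0.881, -0.734, 0.578]
opening 0.053
```

View pics/w21.png

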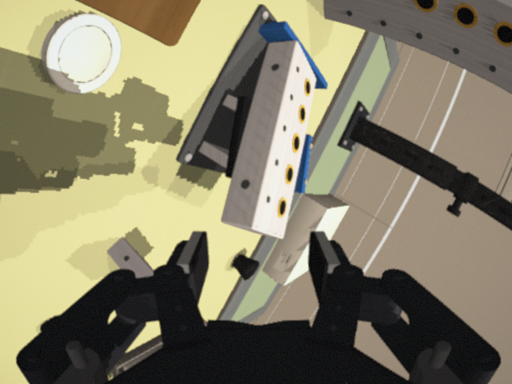

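View pics/t21c.png

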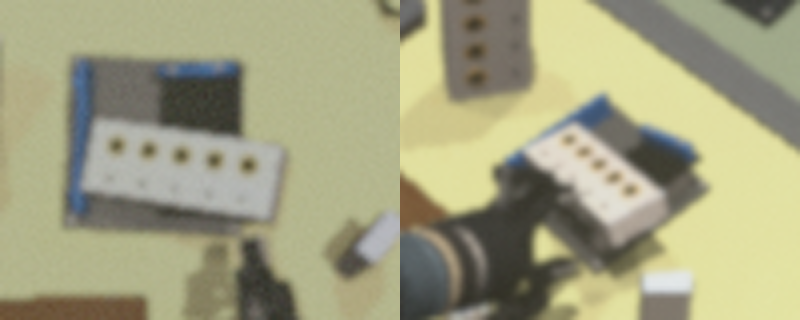

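```bash
cat > lie.py <<'E'
from h import *
from scipy.optimize import least_squares
from scipy.spatial.transform import Rotation as Ro
RX,RY,RPS=.530,-.198,-.046
A=np.radians(22)
def bedframe():
    Rz=Ro.from_rotvec([0,0,RPS]).as_matrix()
    xs=Rz@[1,0,0]; su=Rz@[0,-np.cos(A),np.sin(A)]; n=Rz@[0,np.sin(A),np.cos(A)]
    o=np.array([RX,RY,0])+Rz@[0,.030,.006]
    return o,xs,su,n,Rz
def bed2w(X,S,N):
    o,xs,su,n,_=bedframe(); return o+(xs*X+su*S+n*N)/1e3
def w2bed(P):
    o,xs,su,n,_=bedframe(); d=(np.array(P)-o)*1e3; return np.array([d@xs,d@su,d@n])
def fitlie(p,pts,wrist):
    # pts: (uv,(x,s,n)) in manifold lying coords, unknown X0,S0,phi in bed plane
    def f(v):
        c,s_=np.cos(v[2]),np.sin(v[2]); r=[]
        for u,(x,s,n) in pts:
            r.append(proj(p,bed2w(v[0]+c*x-s_*s,v[1]+s_*x+c*s,n),wrist)-u)
        return np.hstack(r)
    r=least_squares(f,[-40,5,0],x_scale=[10,10,.1]); return r.x,np.round(r.fun.reshape(-1,2),1).tolist()
E
python3 - <<'E'
from lie import *
t=load('t21.png');w=load('w21.png')
cv2.imwrite('pics/w21c.png',cv2.resize(w['pixels'][0:250,210:340],None,fx=2.4,fy=2.4,interpolation=2))
cv2.imwrite('pics/t21d.png',cv2.resize(t['pixels'][155:215,280:350],None,fx=9,fy=9,interpolation=2))
E
```

```text
(no output)
```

View pics/w21c.png

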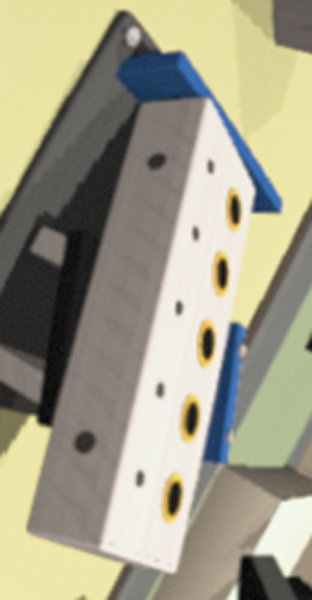

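View pics/t21d.png

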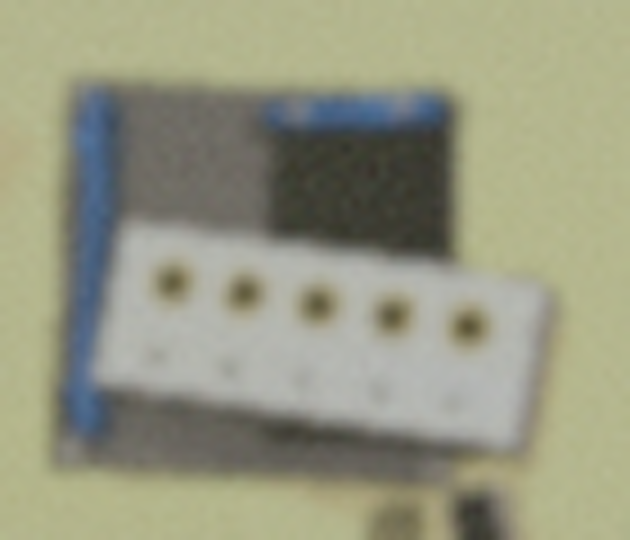

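Run:
```python
from lie import *
t=load('t21.png');w=load('w21.png')
c=lambda u,v:np.array([280+u/9,155+v/9]);d=lambda u,v:np.array([210+u/2.4,v/2.4])
print(fitlie(t,[(c(122,215),(30,0,28)),(c(92,385),(-30,0,28)),(c(552,285),(30,160,28)),(c(515,448),(-30,160,28))],False))
print(fitlie(w,[(d(138,100),(-30,0,0)),(d(207,98),(-30,0,28)),(d(28,530),(-30,160,0)),(d(100,548),(-30,160,28)),(d(253,185),(30,0,28)),(d(178,572),(30,160,28))],True))
# rest checks
print('bed corners top',proj(t,bed2w(-85,124,0)),(280+452/9,155+475/9-3),proj(t,bed2w(30,124,0)),(280+448/9,155+128/9), proj(t,bed2w(45,0,25)),(280+108/9,155+90/9))
print(w2bed([.4,-.29,.11]))
```

```text
(array([-37.00844644,   7.76254679,   0.18523611]), [[0.4, 0.7], [-0.0, -0.6], [-0.4, -0.2], [0.1, 0.2]])
(array([-32.57023898,   3.46259823,   0.17499337]), [[-0.4, 0.6], [0.3, -1.5], [-1.6, 0.4], [1.8, 0.0], [0.6, 1.0], [0.1, -0.4]])
bed corners top [328.52183774 203.32666662] (330.22222222222223, 204.77777777777777) [329.07526344 168.76130888] (329.77777777777777, 169.22222222222223) [290.92064898 164.58159317] (292.0, 165.0)
[-125.63197658  157.52788779   48.52221527]
```

```bash
cat > push.py <<'E'
from lie import *
from clear import *
from mv import rows
o,xs,su,n,Rz=bedframe()
def RT(yaw=0):
    x=-n; z=-su; Rt=np.array([x,np.cross(z,x),z]).T
    return Rt@R(X,-yaw)
def tgt(X_,S,N,yaw=0): return bed2w(X_,S,N),RT(yaw)
E
python3 - <<'E'
from push import *
from station import arm
s=arm.read_state();q=np.array(s['joint_pos']); print(np.round(RT(),2).tolist(), w2bed(s['eef_pos']))
for X_,S,N in [(-150,100,100),(-115,80,90),(-115,80,8),(-80,80,8),(-41,80,8),(-41,80,80),(0,215,60),(0,180,14),(0,171,14)]:
    p,Rt=tgt(X_,S,N);qn,e=ik(p,Rt,[-.5,-.2,-.2,1.3,.3,-.4]);B,L=pts(p,Rt,qn)
    print((X_,S,N),np.round(p,3),np.round(qn,2),round(e,5),'small',round(min(insmall(B),*[insmall(x,r) for x,r in L])*1e3))
p,Rt=tgt(-115,80,90); rows(p,Rt,9)
E
```

```text
[[-0.02, -1.0, 0.04], [-0.37, 0.05, 0.93], [-0.93, -0.0, -0.37]] [-127.03726044  157.07807257   49.568378  ]
(-150, 100, 100) [ 0.379 -0.216  0.136] [-0.42 -0.33 -0.48  1.28 -0.36 -0.4 ] 0.0 small 178
(-115, 80, 90) [ 0.415 -0.203  0.119] [-0.36 -0.23 -0.43  1.25 -0.36 -0.33] 0.0 small 180
(-115, 80, 8) [ 0.413 -0.234  0.043] [-0.42 -0.17 -0.54  1.06 -0.36 -0.41] 0.0 small 122
(-80, 80, 8) [ 0.448 -0.235  0.043] [-0.4  -0.08 -0.45  1.06 -0.36 -0.38] 0.0 small 122
(-41, 80, 8) [ 0.487 -0.237  0.043] [-0.37  0.03 -0.35  1.07 -0.36 -0.35] 0.0 small 127
(-41, 80, 80) [ 0.488 -0.21   0.11 ] [-0.32 -0.02 -0.26  1.22 -0.37 -0.29] 0.0 small 175
(0, 215, 60) [ 0.523 -0.345  0.142] [-0.52  0.13 -0.04  1.22 -0.34 -0.51] 0.0 small 135
(0, 180, 14) [ 0.524 -0.33   0.086] [-0.5   0.14 -0.14  1.12 -0.34 -0.48] 0.0 small 96
(0, 171, 14) [ 0.524 -0.321  0.083] [-0.48  0.14 -0.15  1.11 -0.35 -0.47] 0.0 small 99
9 rows t [0.4 3.7 9.8] w [-0.125  0.104  0.072]
```

Run:
```python
from push import *
p,Rt=tgt(-135,100,130);print(p,ik(p,Rt,[-.5,-.2,-.2,1.3,-.3,-.4])); 
s=__import__('station').arm.read_state();p0=np.array(s['eef_pos']);R0=np.array(s['tcp_rot'])
d,w=rows(p,Rt,15)
from scipy.spatial.transform import Rotation as Ro
q=np.array(s['joint_pos'])
for k in range(15):
    p0=p0+R0@d/1e3;R0=R0@Ro.from_rotvec(w).as_matrix();q2,e=ik(p0,R0,q);B,L=pts(p0,R0,q2)
    if k%2==0: print(np.round(q2,2),round(np.abs(q2-q).max(),2),round(e,4),np.round(w2bed(p0)),round(insmall(B)*1e3))
    q=q2
```

```text
[ 0.39449813 -0.20579689  0.16399456] (array([-0.38025378, -0.30013783, -0.39652002,  1.34263568, -0.36171004,
       -0.35838362]), np.float64(1.3449046086122097e-11))
15 rows t [-3.3  1.7  5.7] w [-0.075  0.062  0.043]
[-1.31 -0.47 -0.81  1.    0.88 -0.19] 0.08 0.0 [-128.  156.   56.] 77
[-1.21 -0.49 -0.73  1.08  0.72 -0.26] 0.08 0.0 [-129.  152.   69.] 90
[-1.09 -0.49 -0.66  1.13  0.55 -0.31] 0.09 0.0 [-129.  146.   82.] 107
[-0.96 -0.49 -0.59  1.18  0.36 -0.34] 0.09 0.0 [-129.  139.   93.] 125
[-0.82 -0.46 -0.53  1.21  0.18 -0.35] 0.09 0.0 [-130.  131.  104.] 145
[-0.67 -0.42 -0.48  1.25 -0.01 -0.36] 0.09 0.0 [-131.  121.  114.] 166
[-0.52 -0.37 -0.43  1.29 -0.19 -0.36] 0.09 0.0 [-132.  111.  123.] 185
[-0.38 -0.3  -0.4   1.34 -0.36 -0.36] 0.08 0.0 [-135.  100.  130.] 205
```

Good path, well clear of everything.

Request:
arm_command:
  targets:
    - {"tx": -5,"ty": 1.7,"tz": 5.7,"wx": -0.075,"wy": 0.062,"wz": 0.043}
    - {"tx": -5,"ty": 1.7,"tz": 5.7,"wx": -0.075,"wy": 0.062,"wz": 0.043}
    - {"tx": -4,"ty": 1.7,"tz": 5.7,"wx": -0.075,"wy": 0.062,"wz": 0.043}
    - {"tx": -3.3,"ty": 1.7,"tz": 5.7,"wx": -0.075,"wy": 0.062,"wz": 0.043}
    - {"tx": -3.3,"ty": 1.7,"tz": 5.7,"wx": -0.075,"wy": 0.062,"wz": 0.043}
    - {"tx": -3.3,"ty": 1.7,"tz": 5.7,"wx": -0.075,"wy": 0.062,"wz": 0.043}
    - {"tx": -3.3,"ty": 1.7,"tz": 5.7,"wx": -0.075,"wy": 0.062,"wz": 0.043}
    - {"tx": -3.3,"ty": 1.7,"tz": 5.7,"wx": -0.075,"wy": 0.062,"wz": 0.043}
    - {"tx": -3.3,"ty": 1.7,"tz": 5.7,"wx": -0.075,"wy": 0.062,"wz": 0.043}
    - {"tx": -3.3,"ty": 1.7,"tz": 5.7,"wx": -0.075,"wy": 0.062,"wz": 0.043}
    - {"tx": -3.3,"ty": 1.7,"tz": 5.7,"wx": -0.075,"wy": 0.062,"wz": 0.043}
    - {"tx": -3.3,"ty": 1.7,"tz": 5.7,"wx": -0.075,"wy": 0.062,"wz": 0.043}
    - {"tx": -3.3,"ty": 1.7,"tz": 5.7,"wx": -0.075,"wy": 0.062,"wz": 0.043}
    - {"tx": -3.3,"ty": 1.7,"tz": 5.7,"wx": -0.075,"wy": 0.062,"wz": 0.043}

```text
time: 15.02
eef_pos: [0.397, -0.2005, 0.1531]
tcp_rot: [[0.007, -0.998, 0.063], [-0.343, 0.056, 0.938], [-0.939, -0.028, -0.342]]
wrist_force: [0.1, -0.3, -0.1]
opening: 0.053
```

```bash
cat > nb.py <<'E'
import sys
from push import *
from station import arm
a=[float(v) for v in sys.argv[1:6]]
s=arm.read_state(); print(round(s['time'],2),'F',np.round(s['wrist_force'],1),'Fbed x,s,n',np.round([np.dot(s['wrist_force'],v) for v in (xs,su,n)],1),'op',round(s['opening'],4),'bed',np.round(w2bed(s['eef_pos']),1),'roterr',np.round(Ro.from_matrix(np.array(s['tcp_rot']).T@RT(a[3])).as_rotvec(),3))
p,Rt=tgt(*a[:4]); rows(p,Rt,int(a[4]))
E
python3 nb.py -118 80 70 0 4
```

```text
15.02 F [ 0.1 -0.3 -0.1] Fbed x,s,n [ 0.1  0.2 -0.2] op 0.053 bed [-132.8   90.9  121.9] roterr [-0.02   0.035  0.022]
4 rows t [13.1 -3.5  2.5] w [-0.005  0.009  0.006]
```

Request:
arm_command:
  targets:
    - {"tx": 13,"ty": -3.5,"tz": 2.5,"wx": -0.005,"wy": 0.009,"wz": 0.006}
    - {"tx": 13,"ty": -3.5,"tz": 2.5,"wx": -0.005,"wy": 0.009,"wz": 0.006}
    - {"tx": 13,"ty": -3.5,"tz": 2.5,"wx": -0.005,"wy": 0.009,"wz": 0.006}
    - {"tx": 13,"ty": -3.5,"tz": 2.5,"wx": -0.005,"wy": 0.009,"wz": 0.006}
    - {"tx": 0,"ty": 0,"tz": 0,"wx": 0,"wy": 0,"wz": 0}
  fingers: 1.0

```text
time: 15.43
eef_pos: [0.4178, -0.2004, 0.0938]
tcp_rot: [[-0.014, -1.0, 0.021], [-0.376, 0.025, 0.926], [-0.927, 0.005, -0.376]]
wrist_force: [-0.5, 1.4, -0.9]
opening: 0.0852
```

```bash
python3 nb.py -118 80 9 0 4;  python3 -c "
from h import *
p=cap('wrist','w22.png')"
```

```text
15.43 F [-0.5  1.4 -0.9] Fbed x,s,n [-0.5 -1.6 -0.3] op 0.0852 bed [-111.9   67.7   67.4] roterr [ 0.022 -0.001  0.003]
4 rows t [14.6  1.6 -3. ] w [ 0.005 -0.     0.001]
```

View pics/w22.png

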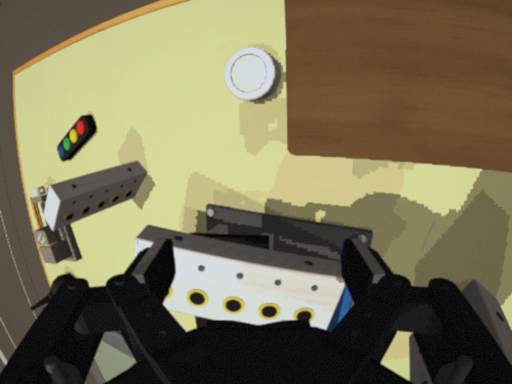

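Request:
arm_command:
  targets:
    - {"tx": 8,"ty": 2.5,"tz": -3,"wx": 0.005,"wy": 0,"wz": 0.001}
    - {"tx": 14,"ty": 2,"tz": -3,"wx": 0.005,"wy": 0,"wz": 0.001}
    - {"tx": 14,"ty": 1.5,"tz": -3,"wx": 0.005,"wy": 0,"wz": 0.001}
    - {"tx": 10,"ty": 1,"tz": -3,"wx": 0.005,"wy": 0,"wz": 0.001}
    - {"tx": 0,"ty": 0,"tz": 0,"wx": 0,"wy": 0,"wz": 0}

```text
time: 15.9
eef_pos: [0.4112, -0.2298, 0.0569]
tcp_rot: [[-0.012, -0.999, 0.043], [-0.377, 0.044, 0.925], [-0.926, -0.005, -0.377]]
wrist_force: [-1.0, 0.2, -0.1]
opening: 0.0856
```

```bash
python3 nb.py -118 80 9 0 2;  python3 -c "
from h import *
p=cap('wrist','w23.png');t=cap('top','t23.png')
cv2.imwrite('pics/t23c.png',np.hstack([cv2.resize(t['pixels'][150:230,270:370],None,fx=4,fy=4,interpolation=2),cv2.resize(p['pixels'][100:340,100:400],None,fx=1.33,fy=1.333)[:320]]))"
```

```text
15.9 F [-1.   0.2 -0.1] Fbed x,s,n [-1.  -0.2 -0. ] op 0.0856 bed [-117.2   81.4   22. ] roterr [-0.    -0.003  0.005]
2 rows t [6.5 0.4 0.7] w [-0.    -0.001  0.003]
```

View pics/t23c.png

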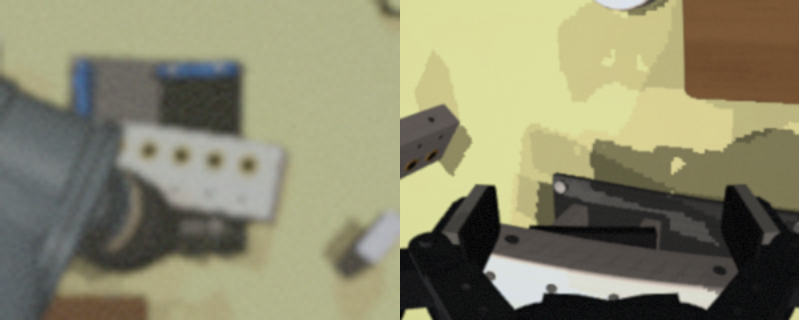

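Request:
arm_command:
  targets:
    - {"tx": 5,"ty": 0,"tz": 0.5,"wx": 0,"wy": 0,"wz": 0.002}
    - {"tx": 6,"ty": 0,"tz": 0,"wx": 0,"wy": 0,"wz": 0.002}
    - {"tx": 0,"ty": -4,"tz": 0,"wx": 0,"wy": 0,"wz": 0}
    - {"tx": 0,"ty": -4,"tz": 0,"wx": 0,"wy": 0,"wz": 0}
    - {"tx": 0,"ty": -4,"tz": 0,"wx": 0,"wy": 0,"wz": 0}
    - {"tx": 0,"ty": -4,"tz": 0,"wx": 0,"wy": 0,"wz": 0}
    - {"tx": 0,"ty": -4,"tz": 0,"wx": 0,"wy": 0,"wz": 0}

```text
time: 16.58
eef_pos: [0.4362, -0.235, 0.0509]
tcp_rot: [[-0.009, -0.999, 0.045], [-0.379, 0.045, 0.924], [-0.925, -0.009, -0.379]]
wrist_force: [-0.2, -1.1, 0.6]
opening: 0.0854
```

```bash
python3 nb.py -70 80 10 0 8;  python3 -c "
from h import *
p=cap('wrist','w24.png');t=cap('top','t24.png')
cv2.imwrite('pics/t24c.png',np.hstack([cv2.resize(t['pixels'][150:230,270:370],None,fx=4,fy=4,interpolation=2),cv2.resize(p['pixels'][100:340,100:400],None,fx=1.33,fy=1.333)[:320]]))"
```

```text
16.58 F [-0.2 -1.1  0.6] Fbed x,s,n [-0.1  1.3  0.2] op 0.0854 bed [-92.   82.9  14.9] roterr [-0.002 -0.005  0.009]
8 rows t [ 0.6 -2.7  0.4] w [-0.    -0.001  0.001]
```

View pics/t24c.png

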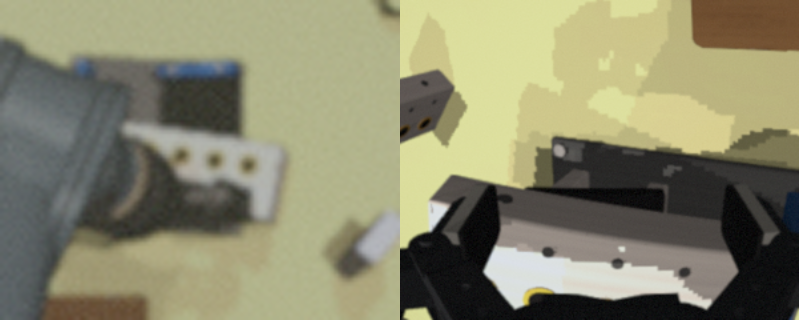

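Request:
arm_command:
  targets:
    - {"tx": -2,"ty": 4,"tz": 0,"wx": 0,"wy": 0,"wz": 0}
    - {"tx": 0,"ty": 8,"tz": 0,"wx": 0,"wy": 0,"wz": 0}
    - {"tx": 0,"ty": 8,"tz": 0,"wx": 0,"wy": 0,"wz": 0}
    - {"tx": 0,"ty": 8,"tz": 0,"wx": 0,"wy": 0,"wz": 0}
    - {"tx": 4,"ty": 2,"tz": 0,"wx": 0,"wy": 0,"wz": 0}
    - {"tx": 8,"ty": 0,"tz": 0,"wx": 0,"wy": 0,"wz": 0}
    - {"tx": 5,"ty": 0,"tz": 0,"wx": 0,"wy": 0,"wz": 0}
    - {"tx": 0,"ty": 0,"tz": 0,"wx": 0,"wy": 0,"wz": 0}

```text
time: 17.35
eef_pos: [0.402, -0.2393, 0.0354]
tcp_rot: [[-0.009, -0.999, 0.044], [-0.379, 0.044, 0.924], [-0.925, -0.009, -0.379]]
wrist_force: [-0.3, 0.1, -0.5]
opening: 0.0852
```

```bash
python3 nb.py -90 80 0 0 8;  python3 -c "
from h import *
p=cap('wrist','w25.png');t=cap('scene','s25.png')
cv2.imwrite('pics/t25c.png',np.hstack([cv2.resize(t['pixels'][180:260,230:330],None,fx=4,fy=4,interpolation=2),cv2.resize(p['pixels'][100:340,100:400],None,fx=1.33,fy=1.333)[:320]]))"
```

```text
17.35 F [-0.3  0.1 -0.5] Fbed x,s,n [-0.3 -0.2 -0.4] op 0.0852 bed [-125.9   82.5   -1.7] roterr [-0.002 -0.005  0.009]
8 rows t [-0.2 -4.5  0.3] w [-0.    -0.001  0.001]
```

View pics/t25c.png

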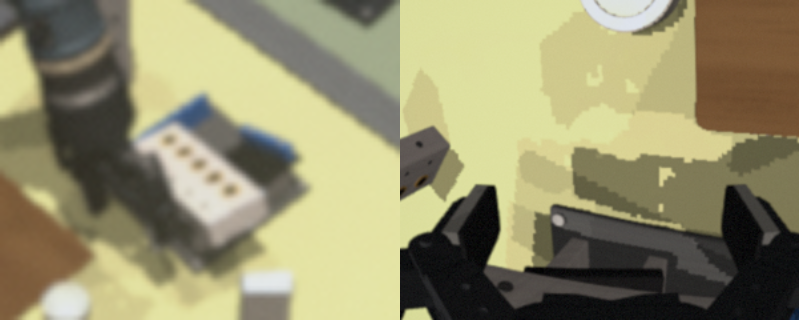

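Request:
arm_command:
  targets:
    - {"tx": -3,"ty": -4,"tz": 0,"wx": 0,"wy": 0,"wz": 0}
    - {"tx": 0,"ty": -5,"tz": 0,"wx": 0,"wy": 0,"wz": 0}
    - {"tx": 0,"ty": -5,"tz": 0,"wx": 0,"wy": 0,"wz": 0}
    - {"tx": 0,"ty": -5,"tz": 0,"wx": 0,"wy": 0,"wz": 0}
    - {"tx": 0,"ty": -4,"tz": 0,"wx": 0,"wy": 0,"wz": 0}
    - {"tx": 0,"ty": -4,"tz": 0,"wx": 0,"wy": 0,"wz": 0}
    - {"tx": 0,"ty": -4,"tz": 0,"wx": 0,"wy": 0,"wz": 0}

```text
time: 18.03
eef_pos: [0.4376, -0.2402, 0.0403]
tcp_rot: [[-0.008, -0.999, 0.045], [-0.381, 0.044, 0.923], [-0.925, -0.01, -0.381]]
wrist_force: [-1.1, -1.4, -0.1]
opening: 0.0851
```

```bash
python3 nb.py -70 80 2 0 8;  python3 -c "
from h import *
p=cap('wrist','w26.png');t=cap('top','t26.png')
cv2.imwrite('pics/t26c.png',np.hstack([cv2.resize(t['pixels'][150:230,270:370],None,fx=4,fy=4,interpolation=2),cv2.resize(p['pixels'][100:340,100:400],None,fx=1.33,fy=1.333)[:320]]))"
```

```text
18.03 F [-1.1 -1.4 -0.1] Fbed x,s,n [-1.1  1.3 -0.6] op 0.0851 bed [-90.3  83.7   3.2] roterr [-0.002 -0.007  0.01 ]
8 rows t [ 0.2 -2.5  0.5] w [-0.    -0.001  0.001]
```

View pics/t26c.png

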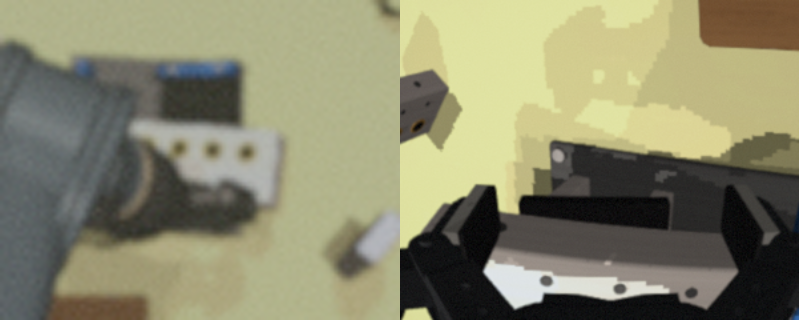

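Request:
arm_command:
  targets:
    - {"tx": 0,"ty": -4,"tz": 0.4,"wx": 0,"wy": 0,"wz": 0.001}
    - {"tx": 0,"ty": -4,"tz": 0.4,"wx": 0,"wy": 0,"wz": 0.001}
    - {"tx": 0,"ty": -4,"tz": 0.4,"wx": 0,"wy": 0,"wz": 0.001}
    - {"tx": 0,"ty": -4,"tz": 0.4,"wx": 0,"wy": 0,"wz": 0.001}
    - {"tx": 0,"ty": -4,"tz": 0.4,"wx": 0,"wy": 0,"wz": 0.001}
    - {"tx": 0,"ty": -4,"tz": 0.4,"wx": 0,"wy": 0,"wz": 0.001}

```text
time: 18.63
eef_pos: [0.4579, -0.2401, 0.0396]
tcp_rot: [[-0.027, -0.999, 0.042], [-0.384, 0.049, 0.922], [-0.923, 0.009, -0.385]]
wrist_force: [-8.0, -0.4, 5.5]
opening: 0.0851
```

```bash
python3 nb.py -50 80 2 0 5;  python3 -c "
from h import *
p=cap('wrist','w27.png');t=cap('top','t27.png')
cv2.imwrite('pics/t27c.png',np.hstack([cv2.resize(t['pixels'][150:230,270:370],None,fx=4,fy=4,interpolation=2),cv2.resize(p['pixels'][100:340,100:400],None,fx=1.33,fy=1.333)[:320]]))"
```

```text
18.63 F [-8.  -0.4  5.5] Fbed x,s,n [-8.   2.8  4.8] op 0.0851 bed [-70.1  82.4   2.9] roterr [ 0.    -0.011 -0.009]
5 rows t [ 0.2 -4.   0.5] w [ 0.    -0.002 -0.002]
```

View pics/t27c.png

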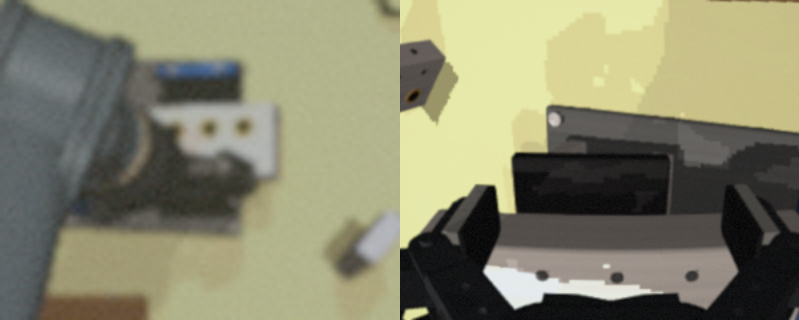

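Request:
arm_command:
  targets:
    - {"tx": -3,"ty": -3,"tz": 0.5,"wx": 0,"wy": 0,"wz": 0}
    - {"tx": -1,"ty": -4,"tz": 0.5,"wx": 0,"wy": 0,"wz": 0}

```text
time: 18.9
eef_pos: [0.4629, -0.2387, 0.0419]
tcp_rot: [[-0.033, -0.999, 0.041], [-0.386, 0.051, 0.921], [-0.922, 0.015, -0.387]]
wrist_force: [-3.9, -2.3, 0.2]
opening: 0.0857
```

```bash
python3 nb.py -50 80 5 0 5
```

```text
18.9 F [-3.9 -2.3  0.2] Fbed x,s,n [-3.8  2.4 -0.8] op 0.0857 bed [-65.2  81.8   5.6] roterr [ 0.001 -0.014 -0.015]
5 rows t [ 0.1 -3.   0.4] w [ 0.    -0.003 -0.003]
```

Request:
arm_command:
  targets:
    - {"tx": 0,"ty": -4,"tz": 0.5,"wx": 0,"wy": 0,"wz": 0}
    - {"tx": 0,"ty": -4,"tz": 0.5,"wx": 0,"wy": 0,"wz": 0}

```text
time: 19.07
eef_pos: [0.4695, -0.2389, 0.0407]
tcp_rot: [[-0.038, -0.998, 0.04], [-0.388, 0.052, 0.92], [-0.921, 0.019, -0.389]]
wrist_force: [-4.3, -2.7, -0.2]
opening: 0.0854
```

```bash
python3 nb.py -50 80 5 0 5;  python3 -c "
from h import *
p=cap('wrist','w28.png');t=cap('top','t28.png')
cv2.imwrite('pics/t28c.png',np.hstack([cv2.resize(t['pixels'][150:230,270:370],None,fx=4,fy=4,interpolation=2),cv2.resize(p['pixels'][100:340,100:400],None,fx=1.33,fy=1.333)[:320]]))"
```

```text
19.07 F [-4.3 -2.7 -0.2] Fbed x,s,n [-4.2  2.6 -1.2] op 0.0854 bed [-58.5  81.3   4.5] roterr [ 0.002 -0.016 -0.02 ]
5 rows t [-0.1 -1.7  0.3] w [ 0.    -0.003 -0.004]
```

View pics/t28c.png

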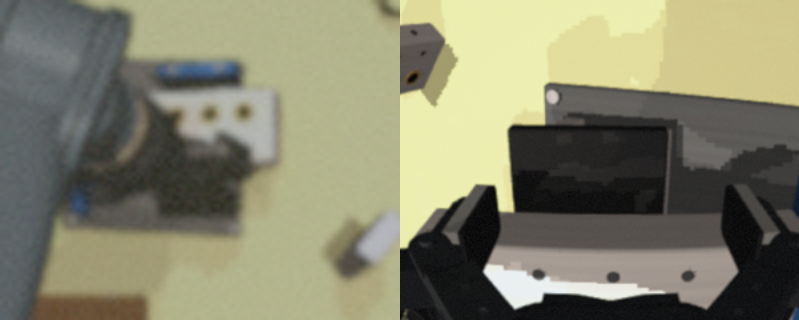

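Request:
arm_command:
  targets:
    - {"tx": 0,"ty": -4,"tz": 0.3,"wx": 0,"wy": -0.003,"wz": -0.004}
    - {"tx": 0,"ty": -4,"tz": 0.3,"wx": 0,"wy": -0.003,"wz": -0.004}
    - {"tx": 0,"ty": -4,"tz": 0.3,"wx": 0,"wy": -0.003,"wz": -0.004}

```text
time: 19.42
eef_pos: [0.4799, -0.239, 0.0397]
tcp_rot: [[-0.031, -0.999, 0.039], [-0.381, 0.048, 0.923], [-0.924, 0.013, -0.382]]
wrist_force: [-6.7, -0.9, 2.6]
opening: 0.0852
```

```bash
python3 nb.py -41 80 4 0 3;  python3 -c "
from h import *
p=cap('wrist','w29.png');t=cap('top','t29.png')
cv2.imwrite('pics/t29c.png',np.hstack([cv2.resize(t['pixels'][150:230,270:370],None,fx=4,fy=4,interpolation=2),cv2.resize(p['pixels'][100:340,100:400],None,fx=1.33,fy=1.333)[:320]]))"
```

```text
19.42 F [-6.7 -0.9  2.6] Fbed x,s,n [-6.6  2.1  2. ] op 0.0852 bed [-48.1  80.5   3.8] roterr [ 0.003 -0.008 -0.013]
3 rows t [-0.1 -2.4  0.2] w [ 0.001 -0.003 -0.004]
```

View pics/t29c.png

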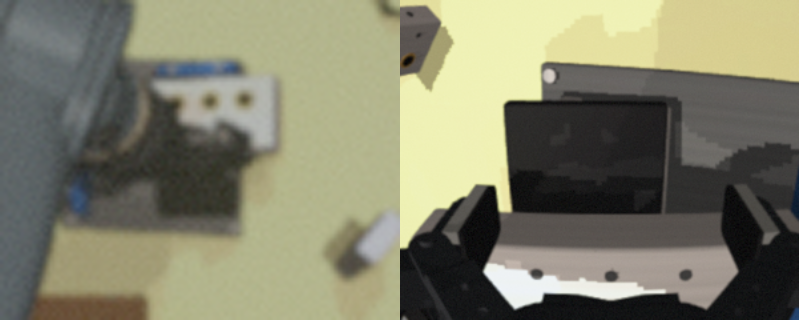

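Request:
arm_command:
  targets:
    - {"tx": 0,"ty": -3,"tz": 0,"wx": 0,"wy": -0.003,"wz": -0.003}
    - {"tx": 0,"ty": -3,"tz": 0,"wx": 0,"wy": -0.003,"wz": -0.003}

```text
time: 19.68
eef_pos: [0.4856, -0.239, 0.0395]
tcp_rot: [[-0.025, -0.999, 0.039], [-0.375, 0.045, 0.926], [-0.927, 0.009, -0.376]]
wrist_force: [-5.4, -0.9, 1.6]
opening: 0.0851
```

```bash
python3 nb.py -41 80 4 0 3
```

```text
19.68 F [-5.4 -0.9  1.6] Fbed x,s,n [-5.4  1.6  1. ] op 0.0851 bed [-42.5  80.2   3.7] roterr [ 0.004 -0.001 -0.008]
3 rows t [-0.1 -0.5  0.1] w [ 0.001 -0.    -0.003]
```

Request:
arm_command:
  targets:
    - {"tx": 0,"ty": -3,"tz": 0,"wx": 0,"wy": 0,"wz": -0.003}
    - {"tx": 0,"ty": -3,"tz": 0,"wx": 0,"wy": 0,"wz": -0.003}

```text
time: 19.85
eef_pos: [0.4884, -0.2391, 0.0393]
tcp_rot: [[-0.026, -0.999, 0.038], [-0.376, 0.045, 0.926], [-0.926, 0.01, -0.376]]
wrist_force: [-17.7, 3.2, 10.3]
opening: 0.0854
```

```bash
python3 nb.py -41 80 4 0 3;  python3 -c "
from h import *
p=cap('wrist','w30.png');t=cap('top','t30.png')
cv2.imwrite('pics/t30c.png',np.hstack([cv2.resize(t['pixels'][150:230,270:370],None,fx=4,fy=4,interpolation=2),cv2.resize(p['pixels'][100:340,100:400],None,fx=1.33,fy=1.333)[:320]]))"
```

```text
19.85 F [-17.7   3.2  10.3] Fbed x,s,n [-17.9   1.7  10.5] op 0.0854 bed [-39.7  80.1   3.5] roterr [ 0.005 -0.002 -0.009]
3 rows t [-0.2  0.4  0. ] w [ 0.002 -0.001 -0.003]
```

View pics/t30c.png

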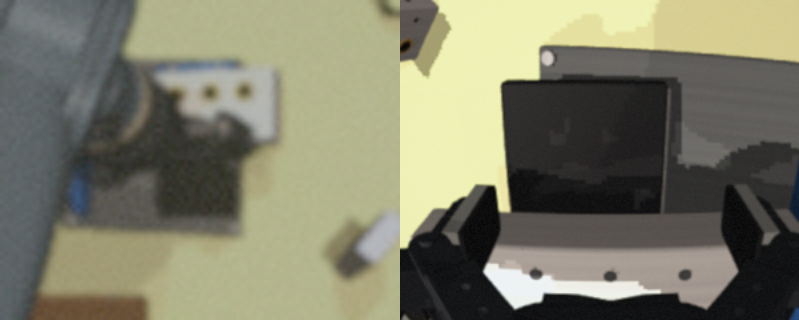

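Request:
arm_command:
  targets:
    - {"tx": 0,"ty": 6,"tz": 0,"wx": 0,"wy": 0,"wz": 0}
    - {"tx": 0,"ty": 8,"tz": 0,"wx": 0,"wy": 0,"wz": 0}
    - {"tx": -8,"ty": 4,"tz": 0,"wx": 0,"wy": 0,"wz": 0}
    - {"tx": -20,"ty": 0,"tz": 0,"wx": 0,"wy": 0,"wz": 0}
    - {"tx": -25,"ty": 0,"tz": 0,"wx": 0,"wy": 0,"wz": 0}
    - {"tx": -20,"ty": 0,"tz": 0,"wx": 0,"wy": 0,"wz": 0}

```text
time: 20.45
eef_pos: [0.4716, -0.2062, 0.1049]
tcp_rot: [[-0.021, -0.999, 0.038], [-0.365, 0.043, 0.93], [-0.931, 0.006, -0.365]]
wrist_force: [1.4, -0.9, 0.8]
opening: 0.0853
```

```bash
python3 nb.py 0 205 75 0 6
```

```text
20.45 F [ 1.4 -0.9  0.8] Fbed x,s,n [1.5 1.1 0.4] op 0.0853 bed [-58.   74.9  76.4] roterr [ 0.005  0.01  -0.004]
6 rows t [  0.1  -9.6 -21.7] w [ 0.001  0.002 -0.001]
```

Request:
arm_command:
  targets:
    - {"tx": 0,"ty": -9.5,"tz": -21.5,"wx": 0.001,"wy": 0.002,"wz": 0}
    - {"tx": 0,"ty": -9.5,"tz": -21.5,"wx": 0.001,"wy": 0.002,"wz": 0}
    - {"tx": 0,"ty": -9.5,"tz": -21.5,"wx": 0.001,"wy": 0.002,"wz": 0}
    - {"tx": 0,"ty": -9.5,"tz": -21.5,"wx": 0.001,"wy": 0.002,"wz": 0}
    - {"tx": 0,"ty": -9.5,"tz": -21.5,"wx": 0.001,"wy": 0.002,"wz": 0}
    - {"tx": 0,"ty": -9.5,"tz": -21.5,"wx": 0.001,"wy": 0.002,"wz": 0}
    - {"tx": 0,"ty": 0,"tz": 0,"wx": 0,"wy": 0,"wz": 0}
    - {"tx": 0,"ty": 0,"tz": 0,"wx": 0,"wy": 0,"wz": 0}
  fingers: 0.0

```text
time: 21.12
eef_pos: [0.5381, -0.3278, 0.1706]
tcp_rot: [[0.018, -0.999, 0.044], [-0.377, 0.034, 0.925], [-0.926, -0.033, -0.376]]
wrist_force: [-0.3, 0.8, -0.1]
opening: -0.0001
```

```bash
python3 nb.py 0 198 13 0 5;  python3 -c "
from h import *
p=cap('wrist','w31.png');t=cap('top','t31.png');s=cap('scene','s31.png')
cv2.imwrite('pics/t31c.png',cv2.resize(t['pixels'][155:215,280:350],None,fx=9,fy=9,interpolation=2))"
```

```text
21.12 F [-0.3  0.8 -0.1] Fbed x,s,n [-0.3 -0.7  0.2] op -0.0001 bed [ 14.1 209.4  92.9] roterr [-0.002 -0.002  0.035]
5 rows t [15.9  3.2  2.3] w [-0.    -0.     0.007]
```

View pics/w31.png

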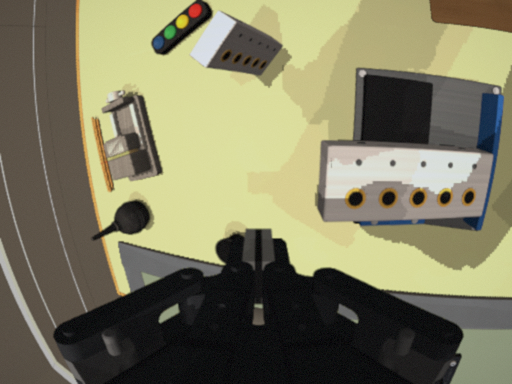

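View pics/t31c.png

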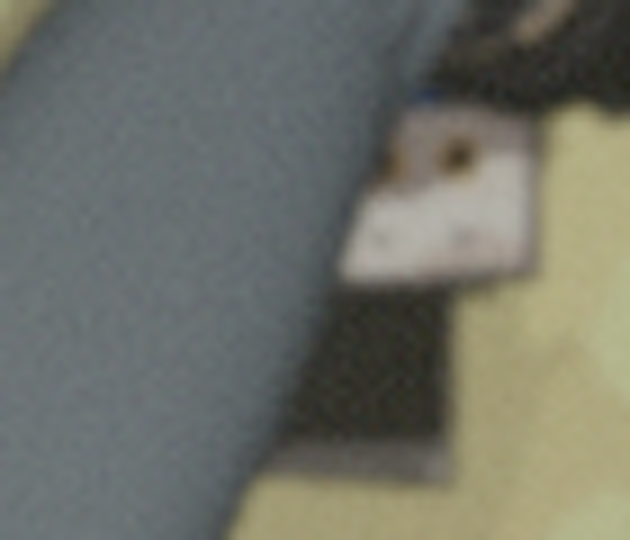

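Request:
arm_command:
  targets:
    - {"tx": 15,"ty": 3.2,"tz": 2,"wx": 0,"wy": 0,"wz": 0.007}
    - {"tx": 16,"ty": 3.2,"tz": 2,"wx": 0,"wy": 0,"wz": 0.007}
    - {"tx": 16,"ty": 3.2,"tz": 2,"wx": 0,"wy": 0,"wz": 0.007}
    - {"tx": 16,"ty": 3.2,"tz": 2,"wx": 0,"wy": 0,"wz": 0.007}
    - {"tx": 14,"ty": 3.2,"tz": 2,"wx": 0,"wy": 0,"wz": 0.007}
    - {"tx": 0,"ty": 0,"tz": 0,"wx": 0,"wy": 0,"wz": 0}

```text
time: 21.77
eef_pos: [0.5186, -0.3404, 0.0849]
tcp_rot: [[-0.022, -0.999, 0.035], [-0.371, 0.041, 0.928], [-0.928, 0.008, -0.372]]
wrist_force: [-0.5, 0.7, -1.6]
opening: -0.0001
```

```bash
python3 nb.py 0 184 13 0 4;  python3 -c "
from h import *
p=cap('wrist','w32.png')"
```

```text
21.77 F [-0.5  0.7 -1.6] Fbed x,s,n [-0.6 -1.2 -1.2] op -0.0001 bed [ -4.8 189.7   8.4] roterr [ 0.008  0.003 -0.005]
4 rows t [-1.1 -1.2  1.4] w [ 0.002  0.001 -0.001]
```

View pics/w32.png

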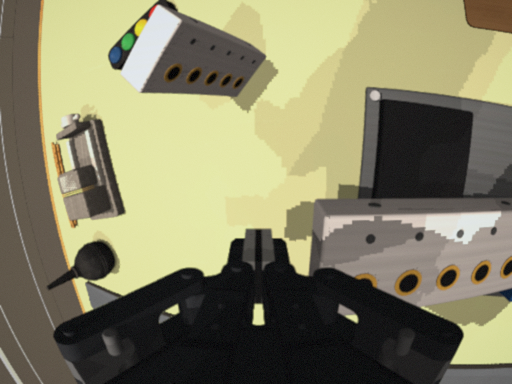

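Request:
arm_command:
  targets:
    - {"tx": -3,"ty": -2,"tz": 2,"wx": 0.004,"wy": 0,"wz": 0}
    - {"tx": -2,"ty": -2,"tz": 3,"wx": 0.004,"wy": 0,"wz": 0}
    - {"tx": 0,"ty": 0,"tz": 3,"wx": 0,"wy": 0,"wz": 0}
    - {"tx": 0,"ty": 0,"tz": 3,"wx": 0,"wy": 0,"wz": 0}

```text
time: 22.15
eef_pos: [0.5253, -0.3276, 0.0886]
tcp_rot: [[-0.018, -0.999, 0.045], [-0.373, 0.048, 0.927], [-0.928, 0.001, -0.373]]
wrist_force: [0.9, -0.3, 0.2]
opening: 0.0002
```

```bash
python3 nb.py 0 174 13 0 3
```

```text
22.15 F [ 0.9 -0.3  0.2] Fbed x,s,n [1.  0.3 0.1] op 0.0002 bed [  1.3 179.   16.8] roterr [-0.002  0.002 -0.001]
3 rows t [1.3 0.4 1.7] w [-0.001  0.001 -0.   ]
```

Request:
arm_command:
  targets:
    - {"tx": 0,"ty": 0,"tz": 2.5,"wx": 0,"wy": 0,"wz": 0}
    - {"tx": 0,"ty": 0,"tz": 2.5,"wx": 0,"wy": 0,"wz": 0}

```text
time: 22.32
eef_pos: [0.5272, -0.3224, 0.0888]
tcp_rot: [[-0.015, -0.999, 0.045], [-0.374, 0.047, 0.926], [-0.927, -0.003, -0.374]]
wrist_force: [-0.1, -0.4, -0.1]
opening: -0.0004
```

```bash
python3 nb.py 0 174 13 0 3;  python3 -c "
from h import *
p=cap('wrist','w33.png')"
```

```text
22.32 F [-0.1 -0.4 -0.1] Fbed x,s,n [-0.1  0.3 -0.2] op -0.0004 bed [  2.9 174.2  18.9] roterr [-0.002  0.     0.002]
3 rows t [2.  1.  0.1] w [-0.001  0.     0.001]
```

View pics/w33.png

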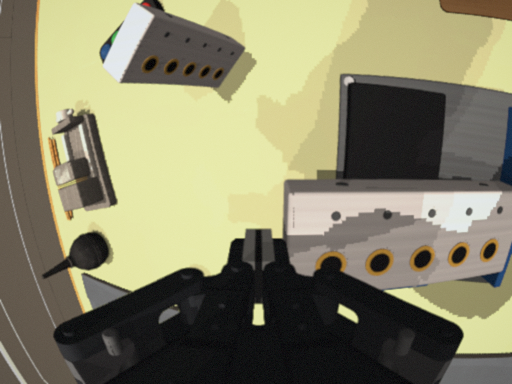

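Request:
arm_command:
  targets:
    - {"tx": 2.5,"ty": 0.5,"tz": 2.5,"wx": 0,"wy": 0,"wz": 0}
    - {"tx": 2.5,"ty": 0.5,"tz": 2.5,"wx": 0,"wy": 0,"wz": 0}

```text
time: 22.53
eef_pos: [0.5281, -0.3219, 0.0869]
tcp_rot: [[-0.011, -0.999, 0.047], [-0.382, 0.048, 0.923], [-0.924, -0.008, -0.382]]
wrist_force: [-1.4, -1.1, 9.2]
opening: -0.0003
```

```bash
python3 nb.py 0 170 13 0 3
```

```text
22.53 F [-1.4 -1.1  9.2] Fbed x,s,n [-1.3  4.5  8.1] op -0.0003 bed [  3.8 173.   17.3] roterr [-0.004 -0.008  0.006]
3 rows t [1.4 1.3 1. ] w [-0.001 -0.003  0.002]
```

Request:
arm_command:
  targets:
    - {"tx": 1,"ty": 0.5,"tz": 2.5,"wx": 0,"wy": 0,"wz": 0}
    - {"tx": 0.5,"ty": 0.5,"tz": 2.5,"wx": 0,"wy": 0,"wz": 0}

```text
time: 22.7
eef_pos: [0.528, -0.3217, 0.0875]
tcp_rot: [[-0.01, -0.999, 0.051], [-0.391, 0.051, 0.919], [-0.92, -0.011, -0.391]]
wrist_force: [-1.5, -4.9, 1.4]
opening: 0.0002
```

```bash
python3 nb.py 0 165 13 0 3;  python3 -c "
from h import *
p=cap('wrist','w34.png')
cv2.imwrite('pics/w34c.png',cv2.resize(p['pixels'][130:310,200:512],None,fx=2.3,fy=2.3,interpolation=2))"
```

```text
22.7 F [-1.5 -4.9  1.4] Fbed x,s,n [-1.2  5.1 -0.6] op 0.0002 bed [  3.6 173.   18.1] roterr [-0.008 -0.018  0.008]
3 rows t [1.6 1.2 2.7] w [-0.003 -0.006  0.003]
```

View pics/w34c.png

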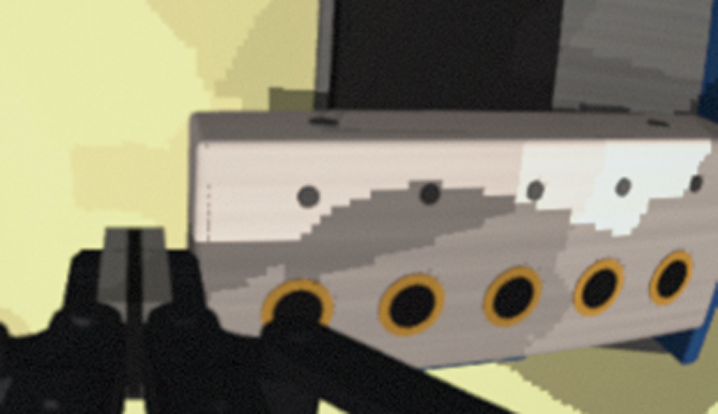

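Request:
arm_command:
  targets:
    - {"tx": -1,"ty": 1,"tz": 2,"wx": -0.003,"wy": -0.006,"wz": 0.003}
    - {"tx": 0,"ty": 1,"tz": 3,"wx": -0.003,"wy": -0.006,"wz": 0.003}
    - {"tx": 0,"ty": 0,"tz": 3,"wx": 0,"wy": 0,"wz": 0}

```text
time: 23.0
eef_pos: [0.5267, -0.3207, 0.0889]
tcp_rot: [[-0.015, -0.999, 0.052], [-0.394, 0.054, 0.917], [-0.919, -0.007, -0.394]]
wrist_force: [-0.9, -7.2, 1.6]
opening: 0.0003
```

```bash
python3 nb.py 0 170 18 0 3; python3 log.py | tail -3;  python3 -c "
from h import *
p=cap('wrist','w35.png')
cv2.imwrite('pics/w35c.png',cv2.resize(p['pixels'][130:310,200:512],None,fx=2.3,fy=2.3,interpolation=2))"
```

```text
23.0 F [-0.9 -7.2  1.6] Fbed x,s,n [-0.6  7.3 -1.2] op 0.0003 bed [  2.4 172.6  19.7] roterr [-0.01  -0.021  0.003]
3 rows t [0.5 0.8 0.9] w [-0.003 -0.007  0.001]
tcp_rot [[-0.015, -0.999, 0.052], [-0.394, 0.054, 0.917], [-0.919, -0.007, -0.394]]
wrist_force [-0.908, -7.202, 1.622]
opening 0.0
```

View pics/w35c.png

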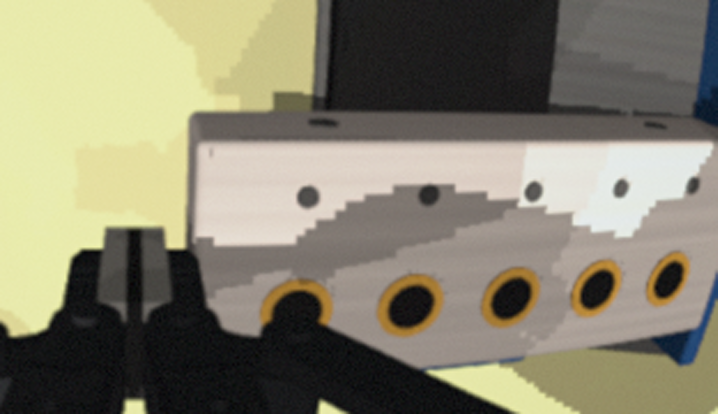

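Request:
arm_command:
  targets:
    - {"tx": 0,"ty": 0,"tz": 4,"wx": 0,"wy": 0,"wz": 0}
    - {"tx": 0,"ty": 0,"tz": 5,"wx": 0,"wy": 0,"wz": 0}
    - {"tx": 0,"ty": 0,"tz": 5,"wx": 0,"wy": 0,"wz": 0}

```text
time: 23.3
eef_pos: [0.5272, -0.3203, 0.0902]
tcp_rot: [[-0.017, -0.998, 0.064], [-0.42, 0.066, 0.905], [-0.907, -0.011, -0.42]]
wrist_force: [-2.5, -10.7, 2.4]
opening: 0.0001
```

```bash
python3 nb.py 0 170 18 0 3
```

```text
23.3 F [ -2.5 -10.7   2.4] Fbed x,s,n [-2.1 10.9 -1.8] op 0.0001 bed [  2.8 172.7  21. ] roterr [-0.023 -0.05   0.003]
3 rows t [1.  0.9 0.9] w [-0.008 -0.017  0.001]
```

Request:
arm_command:
  targets:
    - {"tx": 0,"ty": 0,"tz": -8,"wx": 0,"wy": 0,"wz": 0}
    - {"tx": 0,"ty": 0,"tz": -10,"wx": 0,"wy": 0,"wz": 0}
    - {"tx": -20,"ty": 5,"tz": -8,"wx": 0,"wy": 0,"wz": 0}
    - {"tx": -30,"ty": 10,"tz": 0,"wx": 0,"wy": 0,"wz": 0}
    - {"tx": -30,"ty": 25,"tz": 0,"wx": 0,"wy": 0,"wz": 0}
    - {"tx": -20,"ty": 30,"tz": 0,"wx": 0,"wy": 0,"wz": 0}
    - {"tx": 0,"ty": 0,"tz": 0,"wx": 0,"wy": 0,"wz": 0}

```text
time: 23.88
eef_pos: [0.4532, -0.2952, 0.1885]
tcp_rot: [[-0.023, -0.998, 0.06], [-0.404, 0.064, 0.912], [-0.914, -0.003, -0.405]]
wrist_force: [0.9, -1.0, -0.0]
opening: -0.0004
```

```bash
python3 nb.py -60 80 90 0 6;  python3 -c "
from h import *
p=cap('wrist','w36.png');t=cap('top','t36.png')
cv2.imwrite('pics/w36c.png',cv2.resize(p['pixels'][100:340,200:512],None,fx=2.3,fy=2.3,interpolation=2))"
```

```text
23.88 F [ 0.9 -1.  -0. ] Fbed x,s,n [ 0.9  0.9 -0.4] op -0.0004 bed [-72.2 189.5 120.3] roterr [-0.018 -0.033 -0.004]
6 rows t [ 4.7 -1.9 18.4] w [-0.003 -0.006 -0.001]
```

View pics/w36.png

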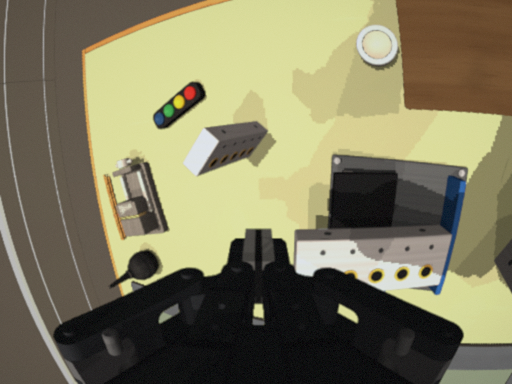

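Request:
arm_command:
  targets:
    - {"tx": 0,"ty": 0,"tz": 18,"wx": -0.003,"wy": -0.006,"wz": 0}
    - {"tx": 0,"ty": 0,"tz": 18,"wx": -0.003,"wy": -0.006,"wz": 0}
    - {"tx": 0,"ty": 0,"tz": 18,"wx": -0.003,"wy": -0.006,"wz": 0}
    - {"tx": 0,"ty": 0,"tz": 18,"wx": -0.003,"wy": -0.006,"wz": 0}
    - {"tx": 0,"ty": 0,"tz": 18,"wx": -0.003,"wy": -0.006,"wz": 0}
    - {"tx": 0,"ty": 0,"tz": 14,"wx": -0.003,"wy": -0.006,"wz": 0}
    - {"tx": 0,"ty": 0,"tz": 0,"wx": 0,"wy": 0,"wz": 0}
  fingers: 1.0

```text
time: 24.57
eef_pos: [0.4626, -0.1966, 0.1325]
tcp_rot: [[-0.029, -0.999, 0.042], [-0.358, 0.049, 0.933], [-0.933, 0.012, -0.359]]
wrist_force: [0.7, 0.4, -0.2]
opening: 0.0832
```

```bash
python3 nb.py -75 80 60 0 6;  python3 -c "
from h import *
p=cap('wrist','w37.png');s=cap('scene','s37.png')
cv2.imwrite('pics/w37c.png',cv2.resize(p['pixels'][130:384,100:420],None,fx=2.3,fy=2.3,interpolation=2))
cv2.imwrite('pics/s37c.png',cv2.resize(s['pixels'][180:260,230:330],None,fx=7,fy=7,interpolation=2))"
```

```text
24.57 F [ 0.7  0.4 -0.2] Fbed x,s,n [ 0.7 -0.5  0. ] op 0.0832 bed [-67.4  76.8 105.4] roterr [ 0.001  0.017 -0.012]
6 rows t [ 7.6  1.2 -0.6] w [ 0.     0.003 -0.002]
```

View pics/w37c.png

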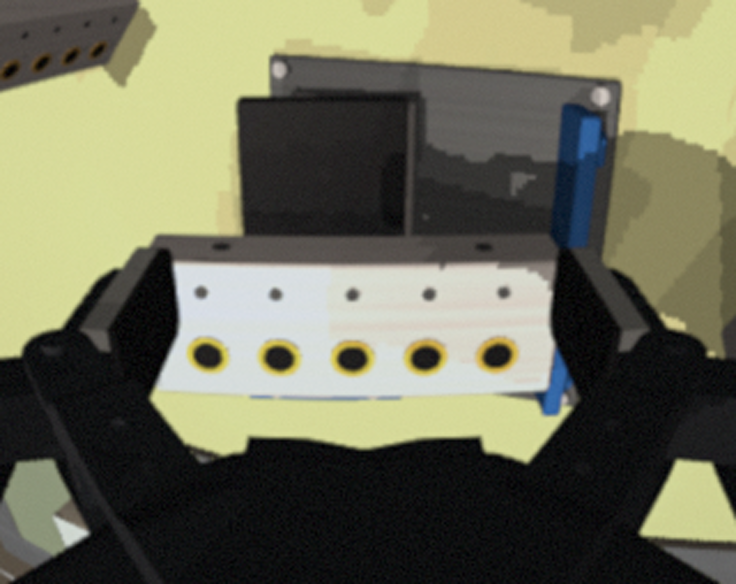

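View pics/s37c.png

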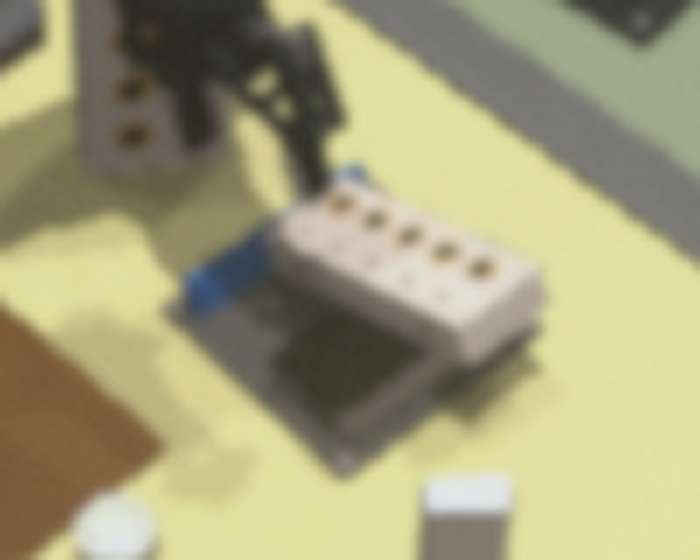

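Request:
arm_command:
  targets:
    - {"tx": 5,"ty": 4,"tz": 0,"wx": 0,"wy": 0.005,"wz": -0.002}
    - {"tx": 20,"ty": 2,"tz": -0.5,"wx": 0,"wy": 0.005,"wz": -0.002}
    - {"tx": 22,"ty": 1,"tz": -0.5,"wx": 0,"wy": 0.004,"wz": -0.002}
    - {"tx": 22,"ty": 0,"tz": -0.5,"wx": 0,"wy": 0.003,"wz": -0.002}
    - {"tx": 18,"ty": 0,"tz": -0.5,"wx": 0,"wy": 0,"wz": -0.002}
    - {"tx": 5,"ty": 0,"tz": 0,"wx": 0,"wy": 0,"wz": 0}
    - {"tx": 0,"ty": 0,"tz": 0,"wx": 0,"wy": 0,"wz": 0}

```text
time: 25.25
eef_pos: [0.4556, -0.2426, 0.0502]
tcp_rot: [[-0.012, -0.999, 0.052], [-0.384, 0.053, 0.922], [-0.923, -0.009, -0.384]]
wrist_force: [-0.7, -0.4, 0.7]
opening: 0.0854
```

```bash
python3 nb.py -42 80 5 0 6
```

```text
25.25 F [-0.7 -0.4  0.7] Fbed x,s,n [-0.7  0.6  0.5] op 0.0854 bed [-72.2  88.8  11.7] roterr [-0.01  -0.01   0.006]
6 rows t [ 1.1 -5.   1.5] w [-0.002 -0.002  0.001]
```

Request:
arm_command:
  targets:
    - {"tx": 2,"ty": -4,"tz": 1.5,"wx": -0.002,"wy": -0.002,"wz": 0.001}
    - {"tx": 2,"ty": -5,"tz": 1.5,"wx": -0.002,"wy": -0.002,"wz": 0.001}
    - {"tx": 1,"ty": -5,"tz": 1.5,"wx": -0.002,"wy": -0.002,"wz": 0.001}
    - {"tx": 1,"ty": -5,"tz": 1.5,"wx": -0.002,"wy": -0.002,"wz": 0.001}
    - {"tx": 0,"ty": -4,"tz": 1,"wx": -0.002,"wy": 0,"wz": 0}
    - {"tx": 0,"ty": -3,"tz": 0,"wx": 0,"wy": 0,"wz": 0}

```text
time: 25.75
eef_pos: [0.4874, -0.2409, 0.0465]
tcp_rot: [[-0.009, -0.999, 0.045], [-0.378, 0.045, 0.925], [-0.926, -0.008, -0.378]]
wrist_force: [0.4, 0.8, -0.3]
opening: 0.0855
```

```bash
python3 nb.py -42 80 5 0 3
```

```text
25.75 F [ 0.4  0.8 -0.3] Fbed x,s,n [ 0.4 -0.9  0. ] op 0.0855 bed [-40.6  84.5   9.6] roterr [-0.002 -0.004  0.008]
3 rows t [1.5 0.5 1.5] w [-0.001 -0.001  0.003]
```

Request:
arm_command:
  targets:
    - {"tx": 0,"ty": -3,"tz": 0,"wx": 0,"wy": 0,"wz": 0}
    - {"tx": 0,"ty": -3,"tz": 0,"wx": 0,"wy": 0,"wz": 0}

```text
time: 25.92
eef_pos: [0.4887, -0.2411, 0.0463]
tcp_rot: [[-0.022, -0.999, 0.042], [-0.38, 0.047, 0.924], [-0.925, 0.004, -0.381]]
wrist_force: [-11.5, 2.9, 6.6]
opening: 0.0855
```

```bash
python3 nb.py -42 80 5 0 3
```

```text
25.92 F [-11.5   2.9   6.6] Fbed x,s,n [-11.6   0.3   7. ] op 0.0855 bed [-39.3  84.6   9.3] roterr [ 0.001 -0.007 -0.005]
3 rows t [1.4 0.9 1.6] w [ 0.    -0.002 -0.002]
```

Request:
arm_command:
  targets:
    - {"tx": 0,"ty": 6,"tz": 0,"wx": 0,"wy": 0,"wz": 0}
    - {"tx": 0,"ty": 10,"tz": 0,"wx": 0,"wy": 0,"wz": 0}
    - {"tx": -10,"ty": 15,"tz": 0,"wx": 0,"wy": 0,"wz": 0}
    - {"tx": -25,"ty": 10,"tz": 0,"wx": 0,"wy": 0,"wz": 0}
    - {"tx": -30,"ty": 10,"tz": 0,"wx": 0,"wy": 0,"wz": 0}
    - {"tx": -30,"ty": 10,"tz": 0,"wx": 0,"wy": 0,"wz": 0}
    - {"tx": -30,"ty": 10,"tz": 10,"wx": 0,"wy": 0,"wz": 0}
    - {"tx": -30,"ty": 10,"tz": 10,"wx": 0,"wy": 0,"wz": 0}
    - {"tx": -10,"ty": 5,"tz": 10,"wx": 0,"wy": 0,"wz": 0}
    - {"tx": 0,"ty": 0,"tz": 0,"wx": 0,"wy": 0,"wz": 0}
    - {"tx": 0,"ty": 0,"tz": 0,"wx": 0,"wy": 0,"wz": 0}

```text
time: 26.83
eef_pos: [0.4013, -0.1415, 0.1943]
tcp_rot: [[-0.016, -0.999, 0.043], [-0.377, 0.046, 0.925], [-0.926, -0.001, -0.378]]
wrist_force: [-0.0, -0.7, -0.7]
opening: 0.0855
```

```bash
python3 nb.py -42 80 5 0 3;  python3 -c "
from h import *
p=cap('wrist','w38.png');t=cap('top','t38.png');s=cap('scene','s38.png')
cv2.imwrite('pics/w38c.png',cv2.resize(p['pixels'][110:350,130:400],None,fx=2.4,fy=2.4,interpolation=2))
cv2.imwrite('pics/t38c.png',cv2.resize(t['pixels'][155:215,280:350],None,fx=9,fy=9,interpolation=2))"
```

```text
26.83 F [-0.  -0.7 -0.7] Fbed x,s,n [ 0.   0.4 -1. ] op 0.0855 bed [-131.2   51.5  182.3] roterr [-0.    -0.003  0.001]
3 rows t [ 59.2 -29.7  -9.4] w [-0.    -0.001  0.   ]
```

View pics/w38c.png

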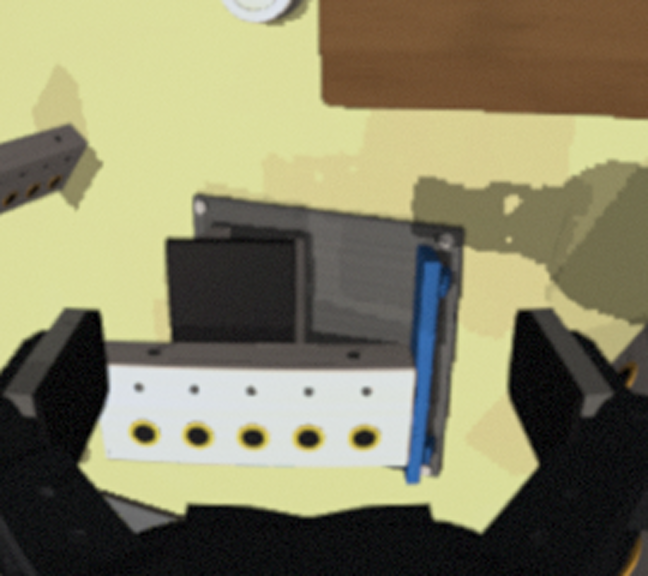

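View pics/t38c.png

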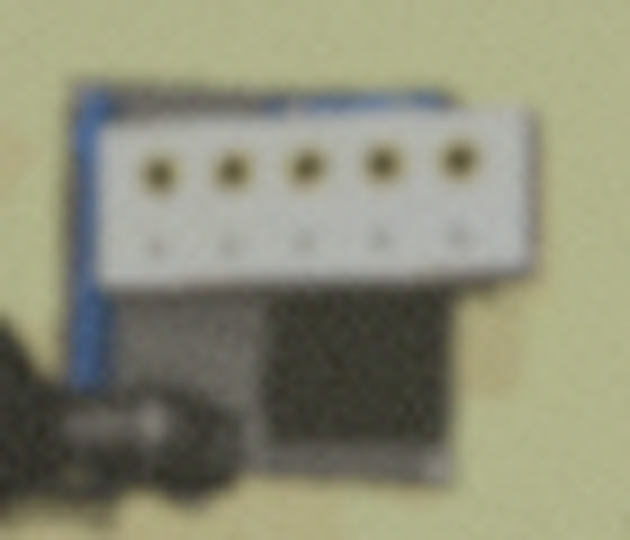

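Run:
```python
from lie import *
t=load('t38.png');w=load('w38.png')
c=lambda u,v:np.array([280+u/9,155+v/9]);d=lambda u,v:np.array([130+u/2.4,110+v/2.4])
print(fitlie(t,[(c(103,122),(30,0,28)),(c(100,285),(-30,0,28)),(c(538,105),(30,160,28)),(c(530,270),(-30,160,28))],False))
print(fitlie(w,[(d(412,342),(-30,0,0)),(d(415,368),(-30,0,28)),(d(408,466),(30,0,28))],True))
for P in [(30,0,28),(-30,0,28),(30,160,28),(-30,160,28)]:
    u=proj(t,bed2w(*P),False);v=proj(w,bed2w(*P),True)
    print(P,np.round(((u-[280,155])*9)),np.round((v-[130,110])*2.4))
# bed features reference
for P in [(-85,124,0),(30,124,0),(-85,59,0),(45,0,25),(-85,0,25)]:
    print(P,np.round((proj(t,bed2w(*P),False)-[280,155])*9),np.round((proj(w,bed2w(*P),True)-[130,110])*2.4))
```

```text
(array([-0.44964672,  4.4359098 ,  0.01126952]), [[0.4, 0.2], [-0.0, -0.2], [-0.4, -0.0], [0.1, 0.0]])
(array([ 2.6696077 , -1.11127825,  0.00692999]), [[-0.9, -0.2], [0.9, 0.2], [-0.0, -0.0]])
(30, 0, 28) [ 94. 124.] [407. 462.]
(-30, 0, 28) [ 89. 282.] [415. 364.]
(30, 160, 28) [521.  99.] [103. 456.]
(-30, 160, 28) [519. 265.] [ 87. 359.]
(-85, 124, 0) [437. 435.] [160. 236.]
(30, 124, 0) [442. 124.] [177. 430.]
(-85, 59, 0) [262. 439.] [292. 237.]
(45, 0, 25) [98. 86.] [404. 480.]
(-85, 0, 25) [ 87. 431.] [421. 255.]
```

Run:
```python
from h import *
w=load('w38.png');s=load('s38.png')
a=cv2.resize(w['pixels'][200:320,270:340],None,fx=5,fy=5,interpolation=cv2.INTER_CUBIC)
b=cv2.resize(s['pixels'][195:255,250:325],None,fx=5.8,fy=5.8,interpolation=cv2.INTER_CUBIC)
h=np.zeros((600,350+435,3),np.uint8);h[:600,:350]=a[:600,:350];h[:348,350:785]=b[:348,:435]
cv2.imwrite('pics/z38.png',h)
```

```text
(no output)
```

View pics/z38.png

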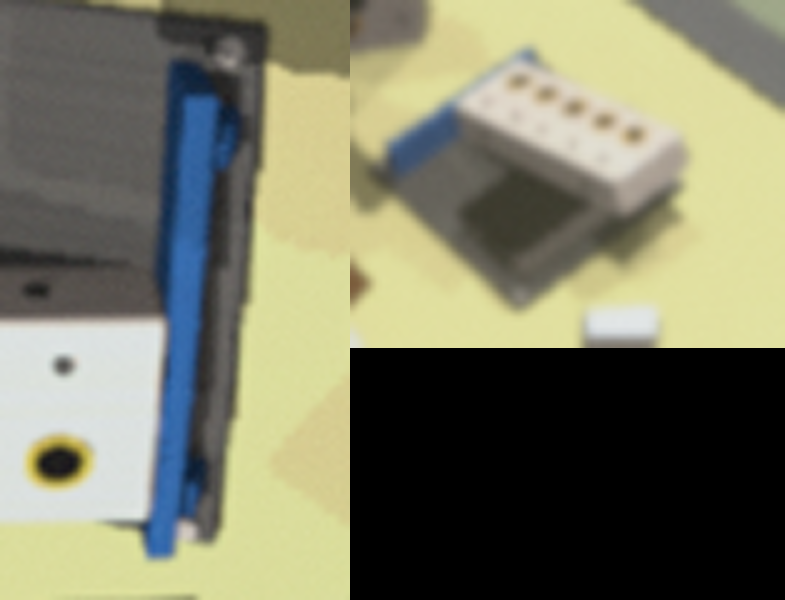

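```bash
python3 -c "
from station import arm
s=arm.read_state();print(s['time'],s['wrist_force']);print(arm.finish_job())"
```

```text
26.9833 [ 0.17789441  0.43859165 -0.02130328]
the job is handed in; nothing more can be done
None
```

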